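Hook the brass thimble out of the tall case

TASK

With the hook rod from its stand, fetch the brass Celtic-knot thimble that hangs by its bail deep in the tall clear case - feel gently for the stops above it, ease it forward over the keeper and lift it out - and stand it upright in the middle of the walnut block. Then unhook and hang the rod back on its stand as you found it. Be gentle with thimble and case, do not touch the thimble with the gripper, and leave the other thimbles alone.

Things in the scene. Friction and masses are not known exactly. Their poses are not given: they have to be found in the camera images.
- case: Tall clear rigid case fixed to the counter, open at the top only. Foot 104 x 76 x 10 mm, walls 4 mm, inside 88 mm (x) by 60 mm (y), floor at 10 mm, rim 145 mm above the counter. Origin: centre of underside; z up; +x to its back wall (away from the robot within 0.35 rad). The bar of the thimble hanger hangs at x = +18 mm; the front half of the case is empty.
- case_mouth (a point): Centre of the case's open mouth, at rim height (axes as the case). Below, on the back wall, are two level steel pegs, 6 mm wide, 5 mm thick, centred at y = +13.5 and -13.5 mm, ending at x = +10 mm. The bar rests across them; the hook has 20 mm free between them.
- keeper_place (a point): Point on the case's inner back wall, mid-height. Here sits a red keeper: two upright lips (x = 9 to 13 mm, in line with the pegs) in front of the bar, and above the bar two stop plates (x = +10 mm to back wall; 18 mm slot between them lets the hook tip through). Lip tops to stops: 8 mm. The stops are stiffly sprung, giving upward 1 mm per 7 N.
- keeper_foot (a point): Point on the inner floor by the back wall. The keeper's height varies and is NOT measured: its lip tops are 4 to 32 mm above the underside of the hanging bar. Raise the bar until it is felt to meet the stops, draw it 24 to 34 mm forward (-x of case) along them over the lips (the foot must clear lips and pegs too), then lift it out. Keep all forces below 12 N.
- thimble_hanger: Brass Celtic-knot thimble fixed on a flat foot (24 mm in x, 48 mm in y, 5 mm thick) under a square bail; rigid, 80 to 170 g. Origin: centre of underside; z up. Bail posts 4 mm, centred at y = +-22 mm; its level bar lies along y, 4 mm thick (x), 6 mm high, underside 54 mm above the origin. Thimble top at 29 mm. Hangs with its y along the case's y, origin 22 to 37 mm above the counter.
- hook_rod: Hook rod, 140 g. Origin: on shaft axis, level with the tongue's top face; z up to the handle, +x along the tongue. Shaft 8 mm dia; flat tongue 12 mm wide, 4 mm thick, x = -4 to 26 mm, upturned tip 8 mm high at x = 22 to 26. Collar 28 mm dia, z = 92 to 97 mm. Wooden handle 20 (x) by 24 mm (y), z = 97 to 142: grip near z = 122, best across x. Hangs upright in the stand, tongue to the post.
- rod_stand: Fixed rod stand: foot 100 x 80 mm, post 10 x 34 mm at x = 41 mm, level fork on top, 34 mm wide, 6 mm thick, top face 120 mm up; slot 14 mm wide, open at x = -22 mm, blind at x = 10 mm. Origin: underside, below the rod's shaft; z up, +x to the post (away from the robot within 0.3 rad). Take the rod: lift 10 mm, draw it out to -x. Put back: the reverse, collar on prongs, tongue to post.
- stand_seat (a point): Point between the fork's prongs, level with their top face, on the axis of the hanging rod (whose origin is then 92 mm below this point).
- walnut_block: Dark walnut display block fixed to the counter, 90 x 90 mm, 30 mm high. Origin: centre of its underside; z up.
- china_thimble: Bystander: a cream bone-china thimble with a gold rim, 19 mm wide, 24 mm high, standing loose on the counter. Origin: centre of its underside; z up.
- silver_thimble_a: Bystander: a silver-plated thimble, 19 mm wide, 24 mm high, standing loose on the counter. Origin: centre of its underside; z up.
- silver_thimble_b: Bystander: a silver-plated thimble, 19 mm wide, 24 mm high, standing loose on the counter. Origin: centre of its underside; z up.

How it is judged:
On the way, in this order (a step that is already met when the one before it is completed fails the run):
1. the brass thimble hangs on the hook, its foot lifted clear above the rim of the case (z of thimble_hanger in the frame of case above 0.147 m and contact force between hook_rod and thimble_hanger above 0.3 N), for 0.1 s.
2. the brass thimble stands upright in the middle of the walnut block, off the hook (z of thimble_hanger in the frame of walnut_block between 0.026 and 0.034 m and horizontal distance between thimble_hanger and walnut_block below 0.02 m and angle between thimble_hanger's own z axis and vertical below 0.1 rad and linear speed of thimble_hanger below 0.03 m/s and contact force between hook_rod and thimble_hanger below 0.05 N), for 0.2 s.
At the end, for the whole second after the job is handed in: Brass thimble upright (0.1 rad), at rest on the walnut block, within 20 mm of its middle and 4 mm of its top, off the hook; rod released, at rest, hanging by its collar in the stand, upright (0.1 rad), within 8 mm of its place, 4 mm of its height, tongue along the stand's x (0.35 rad) (all of step 2 and distance between hook_rod and stand_seat below 0.1 m and horizontal distance between hook_rod and stand_seat below 0.008 m and height (world z) of hook_rod between 0.024 and 0.032 m and angle between hook_rod's own z axis and vertical below 0.1 rad and angle between the x axis of hook_rod and the x axis of rod_stand, either way round below 0.35 rad and linear speed of hook_rod below 0.03 m/s); the robot touches nothing.
It fails at once if the hook presses or pulls the brass thimble with more than 12 N (contact force between hook_rod and thimble_hanger above 12 N).
It fails at once if the rod or the brass thimble presses on the case with more than 12 N (contact force between any of hook_rod, thimble_hanger and case above 12 N).
It fails at once if the brass thimble is dropped or pressed on the block with more than 12 N (contact force between thimble_hanger and walnut_block above 12 N).
It fails at once if the robot touches the brass thimble itself instead of using the hook (contact force between any of the fingers, the arm and thimble_hanger above 0.3 N).
It fails at once if another thimble is pushed (10 mm) or tipped over (distance of any of china_thimble, silver_thimble_a, silver_thimble_b from where it was at the start of the episode above 0.01 m or angle between any of china_thimble, silver_thimble_a, silver_thimble_b's own z axis and vertical above 0.3 rad).
It also fails if it takes over 72 s, if anything falls off the work surface, if the arm or the gripper's body presses on something with over 40 N, if the wrist force passes 120 N, or if a joint passes its speed limit or range.

ROBOT

A 7-joint arm with a two-finger parallel gripper is mounted at the origin on the work surface. World frame = base frame: x ahead of the robot, y to its left, z up, the work surface at z = 0. Lengths are in m, angles in rad, forces in N, time in s.
With the tool pointing down it reaches from about 0.4 to 0.85 m from the base axis. Payload 10.4 kg.
Tool frame: the origin (TCP) lies midway between the tips of the shut fingers; the grasp point (between the pads) lies manip.grip_depth behind it (manip.grip_depth is the distance from the TCP to the grasp point, in m); z points along the fingers, x is the direction in which the jaws open and shut, and the axes are right-handed (so a half turn about z gives the same grasp; the last joint's range is limited). The gripper opens to 85 mm and grips with 20 to 120 N. Pads are 22 mm wide; open, the fingers measure 114 mm over their backs; the gripper's body (76 mm by 85 mm) begins 54 mm behind the grasp point. The pads swing forward as they close: fully open they stand 13 mm farther back than shut.
Start: joints at [1.084, 0.332, -0.065, 1.46, 0.022, 1.35, -0.088], TCP at [0.28, -0.559, 0.231] pointing down, gripper open.
Joint ranges: [-2.6, 2.6], [-0.5, 2.12], [-1.47, 1.34], [0.16, 2.42], [-1.27, 4.41], [0.06, 2.06], [-2.6, 2.6]. Speed limits (rad/s): [2.22, 2.22, 2.79, 2.79, 3.14, 3.14, 3.14].

INTERFACE

Orientations are given as a unit quaternion [x, y, z, w].
In Python, from workcell import manip gives the robot as it stands. The module is installed in compiled form; this text tells all that it offers.
- The arm moves only by the tool send_rows, never from a script. Its argument "steps" is a list of rows, each a list of 2 entries, a list of its own where there are three numbers: the shift along the tool's x, y, z in m, then the turn about the tool's z in rad. In form: [[[x, y, z], spin], ...]. A call has exactly 8 rows; each row is the pose to reach, as a shift and turn from the pose commanded when the call began, along the tool's axes at that moment; what a row does not reach only later rows make up. A row lasts 1/8 s, in which the tool goes at most 62.5 mm and 10.7 degrees, less where a joint would pass 70% of its speed; a pose out of reach is approached as far as the arm can. A call with a gripper value outside its range is refused whole. "hand" is the opening, from 0 (shut) to 1 (fully open), set as the call begins (left out, the last holds). The fingers move at their own pace and stop on an object; "force" is the grip in N (left out, the last holds). Time passes only in rows, so rows that repeat a pose let the fingers close, or fill a call up. It gives the time, the measured TCP pose, the force and the opening at its end, in the units of the state.
- manip.get_obs(): the state, without advancing time (a new reading comes with each control period).
- manip.camera(name): name is "scene" or "side" or "wrist"; returns (picture, depth): 384x512x3 uint8, red, green, blue; 384x512 float32, m along the optical axis (not along the pixel's ray), 0 where there is no reading.
- manip.camera_info(name): a dict with "intrinsics" (3x3 intrinsics, pixels), "pose" (4x4, takes a point from camera to world coordinates); the wrist camera has in their place "T_tool_cam" (4x4, takes a point from camera to tool coordinates, whose origin is the TCP and whose axes are the tool frame's). Camera axes: x right, y up, looking along -z (the intrinsics and any distortion apply to the point x, -y, -z); pixel columns grow to the right and rows downward; lengths in m; the calibration is good to about 2 mm. A picture is of the moment at which its call begins: read the wrist's pose just before it. camera_info takes no time and is no camera call.
- manip.hand_in(): hands the job in, once; it reports no verdict.
The state is a dict: "clock": time; "joint_pos": joint angles; "joint_velocities": joint speeds; "tau": joint torques, N m; "position": TCP position; "ee_rot": TCP orientation; "ft_force": force on the tool from outside, world axes, zero at the start; "torque": the same for the moment, N m; "grip_width": opening from 0.0 (shut) to 1.0 (fully open).
Only numpy, scipy, OpenCV 4.12 (cv2) and the standard library are available. Lean on these libraries where they do the work, as an engineer would, in place of code of your own. Each camera call takes 0.05 s, during which the arm holds its last target.

## Working session

There is one attempt and no reset: what is moved stays moved. The work goes in short steps, Python scripts to look and compute and a tool call to move; the robot and the scene stay as the last step left them, time stands still between calls to the robot, and variables do not carry over. Pictures are saved under pics/ and viewed, and the job is handed in when it is done.

Besides the shell and the picture viewer there is one more tool, called after "Request:" as name([rows], argument=value, ...), one row to a line, values as JSON. send_rows: Moves the arm, as the interface text tells. Its arguments: {"type":"object","properties":{"steps":{"type":"array"},"hand":{"type":"number"},"force":{"type":"number"}},"required":["steps"]}

```bash
mkdir -p pics; ls; python3 - <<'E'
from workcell import manip
import cv2,numpy as np
print(manip.get_obs()); print(manip.grip_depth)
for n in ["scene","side","wrist"]:
    p,d=manip.camera(n); cv2.imwrite(f"pics/{n}0.png",p[:,:,::-1]); np.savez(f"{n}0.npz",p=p,d=d); print(n,manip.camera_info(n))
E
```

```text
pics
{'clock': 0.0, 'joint_pos': array([ 1.0844212 ,  0.3328749 , -0.06467539,  1.4609579 ,  0.02164592,
        1.34989408, -0.08852024]), 'joint_velocities': array([-0.00119636, -0.00116101, -0.00240886,  0.00175509,  0.0017467 ,
        0.00052281,  0.00038987]), 'tau': array([-3.84793311e-04, -6.25446010e+01,  4.92437545e-02, -3.91610920e+01,
        1.63392123e-02,  9.93128924e-03,  1.70699184e-05]), 'position': array([ 0.27937792, -0.55865783,  0.23050608]), 'ee_rot': array([ 8.50680935e-01, -5.25681872e-01, -6.41020786e-04, -3.25655289e-04]), 'ft_force': array([0.33402016, 1.2706006 , 0.30579666]), 'torque': array([-0.02196741,  0.00330644,  0.03712804]), 'grip_width': 1.0003750571505479}
0.0187
scene {'intrinsics': array([[428.52368587,   0.        , 252.01269673],
       [  0.        , 428.52368587, 204.81459627],
       [  0.        ,   0.        ,   1.        ]]), 'pose': array([[ 0.01645509, -0.8002791 ,  0.59940186,  1.08615576],
       [ 0.99980866,  0.00682811, -0.01833084, -0.03552414],
       [ 0.010577  ,  0.5995888 ,  0.80023834,  0.8562581 ],
       [ 0.        , 
[... 302 characters left out ...]
493, -0.59333643,  0.53177017,  0.57034985],
       [ 0.00294669,  0.66574629,  0.74617236,  0.90417423],
       [ 0.        ,  0.        ,  0.        ,  1.        ]])}
wrist {'intrinsics': array([[332.10978529,   0.        , 252.74848552],
       [  0.        , 332.10978529, 191.36187588],
       [  0.        ,   0.        ,   1.        ]]), 'T_tool_cam': array([[ 9.99999784e-01, -6.49783155e-04,  1.03106214e-04,
        -8.75776672e-04],
       [-5.87306053e-04, -9.52281075e-01, -3.05221902e-01,
        -7.78461623e-02],
       [ 2.96514146e-04,  3.05221775e-01, -9.52281251e-01,
        -1.42890073e-01],
       [ 0.00000000e+00,  0.00000000e+00,  0.00000000e+00,
         1.00000000e+00]])}
```

View pics/scene0.png

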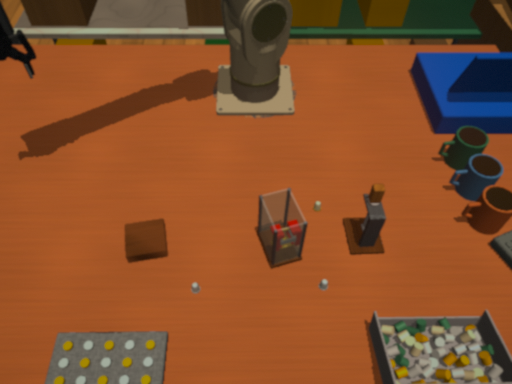

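View pics/side0.png

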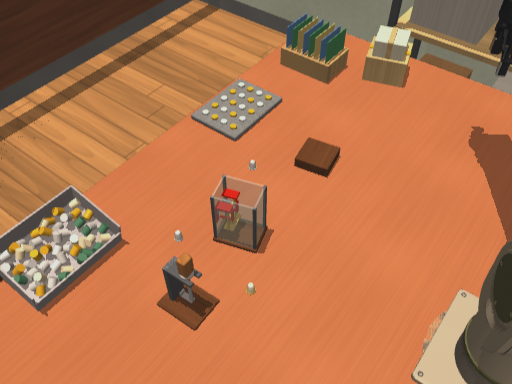

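View pics/wrist0.png

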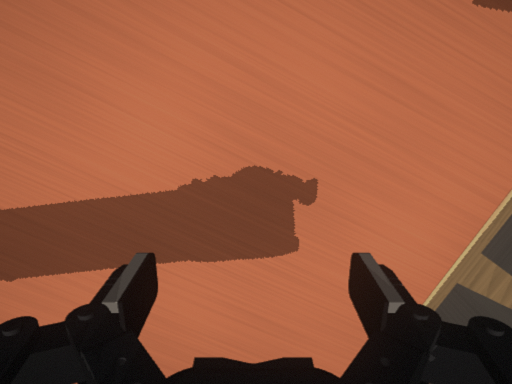

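The scene view shows the block at about (146,240), the case (282,228), the stand and rod (370,220), and loose thimbles at (317,205), (324,284) and (195,287). I'll crop in and build point clouds.

```bash
cat > h.py <<'E'
import numpy as np,cv2
from workcell import manip
def cloud(d,info,T=None):
    K=info["intrinsics"];P=info["pose"] if T is None else T
    v,u=np.mgrid[0:d.shape[0],0:d.shape[1]]
    c=np.stack([(u-K[0,2])/K[0,0]*d,-(v-K[1,2])/K[1,1]*d,-d],-1)
    return c@P[:3,:3].T+P[:3,3]
def ray(u,v,info,z,T=None):
    K=info["intrinsics"];P=info["pose"] if T is None else T
    r=P[:3,:3]@np.array([(u-K[0,2])/K[0,0],-(v-K[1,2])/K[1,1],-1.])
    return P[:3,3]+r*(z-P[2,3])/r[2]
def proj(p,info,T=None):
    K=info["intrinsics"];P=info["pose"] if T is None else T
    c=P[:3,:3].T@(np.asarray(p)-P[:3,3]); return K[0,0]*c[0]/-c[2]+K[0,2], K[1,1]*-c[1]/-c[2]+K[1,2]
E
python3 - <<'E'
from h import *
for n,(a,b,c,e) in dict(scene=(180,280,240,400),side=(150,340,130,330)).items():
    p=np.load(n+"0.npz")["p"][a:b,c:e]
    s=min(800/p.shape[1],600/p.shape[0]); cv2.imwrite(f"pics/{n}_crop.png",cv2.resize(p[:,:,::-1],None,fx=s,fy=s,interpolation=cv2.INTER_CUBIC)); print(n,s)
for n in ["scene","side"]:
    z=np.load(n+"0.npz");C=cloud(z["d"],manip.camera_info(n));
    m=(C[...,0]>.35)&(C[...,0]<1.0)&(abs(C[...,1])<.4)
    print(n,np.percentile(C[...,2][m],[5,25,50]))
    hsv=cv2.cvtColor(z["p"],cv2.COLOR_RGB2HSV)
    k=m&(C[...,2]>.008)
    nl,lab,st,ce=cv2.connectedComponentsWithStats(k.astype(np.uint8))
    for i in range(1,nl):
        if st[i,4]>15:
            q=C[lab==i]; print(i,st[i],ce[i].round(),q.min(0).round(3),q.max(0).round(3))
E
```

```text
scene 5.0
side 3.1578947368421053
scene [-0.00080547  0.00084486  0.00217226]
1 [ 343  183   44   71 1705] [368. 223.] [0.49  0.203 0.008] [0.592 0.287 0.174]
2 [ 257  187   51   81 2977] [281. 227.] [ 0.508 -0.006  0.008] [0.625 0.095 0.15 ]
3 [314 201   7   9  46] [318. 205.] [0.453 0.137 0.008] [0.467 0.151 0.027]
4 [ 125  218   44   44 1547] [146. 239.] [ 0.505 -0.313  0.008] [ 0.608 -0.209  0.037]
5 [320 279   8   9  55] [324. 283.] [0.662 0.128 0.009] [0.676 0.142 0.027]
6 [192 282   8  10  58] [195. 286.] [ 0.667 -0.149  0.008] [ 0.681 -0.134  0.028]
7 [ 369  311  133   73 6709] [425. 351.] [0.753 0.216 0.008] [0.899 0.4   0.099]
8 [  50  331  119   53 5743] [111. 358.] [ 0.768 -0.4    0.008] [ 0.872 -0.19   0.027]
side [-0.00097251  0.00087365  0.00237928]
1 [ 191   79   90   61 2820] [236. 108.] [ 0.768 -0.4    0.008] [ 0.931 -0.186  0.028]
4 [ 295  137   45   38 1127] [317. 156.] [ 0.504 -0.312  0.008] [ 0.61  -0.206  0.037]
7 [249 159   7   9  43] [252. 163.] [ 0.666 -0.145  0.01 ] [ 0.68  -0.132  0.027]
10 [ 210  174   57   78 3454] [239. 212.] [ 0.505 -0.004  0.008] [0.621 0.096 0.151]
12 [   0  185  122  110 7220] [ 62. 238.] [0.752 0.217 0.008] [0.913 0.4   0.1  ]
16 [175 230   7   9  56] [178. 234.] [0.66  0.132 0.008] [0.674 0.146 0.028]
19 [ 157  252   62   76 2300] [184. 290.] [0.489 0.205 0.008] [0.589 0.289 0.174]
20 [247 282   8  11  63] [250. 287.] [0.45  0.141 0.008] [0.464 0.155 0.03 ]
```

View pics/scene_crop.png

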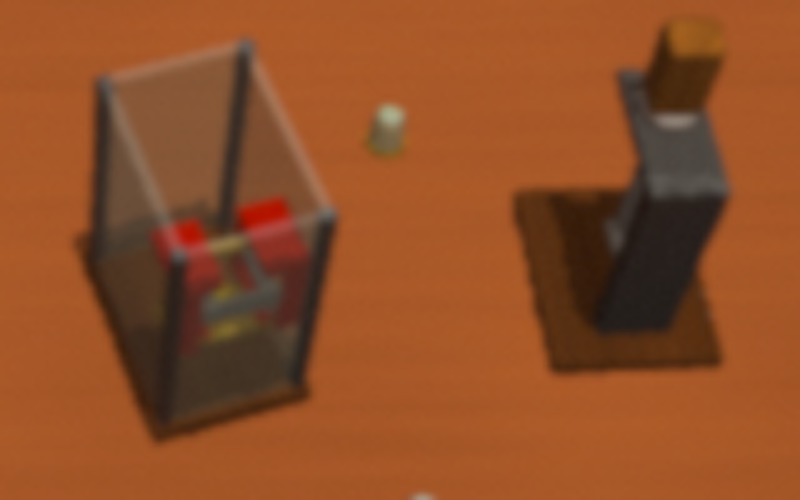

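View pics/side_crop.png

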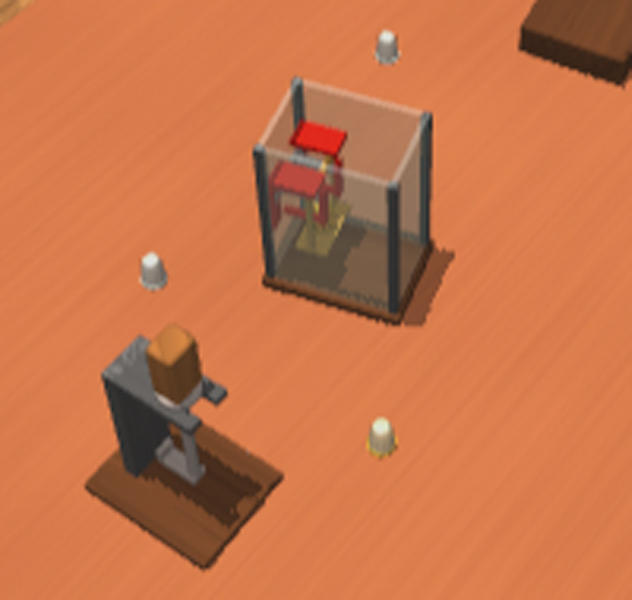

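```bash
python3 - <<'E'
from h import *
def rect(q):
    r=cv2.minAreaRect((q[:,:2]*1000).astype(np.float32)); return np.round(r[0],1),np.round(r[1],1),round(r[2],1)
for n in ["scene","side"]:
    z=np.load(n+"0.npz");C=cloud(z["d"],manip.camera_info(n)); X,Y,Z=C[...,0],C[...,1],C[...,2]
    box=lambda a,b,c,d,e,f:(X>a)&(X<b)&(Y>c)&(Y<d)&(Z>e)&(Z<f)
    for nm,b in dict(blocktop=(.48,.64,-.34,-.18,.025,.045),caserim=(.48,.66,-.04,.12,.138,.155),casefoot=(.48,.66,-.04,.12,.006,.013),fork=(.46,.62,.17,.31,.114,.126),standfoot=(.46,.62,.17,.31,.005,.03),handle=(.46,.62,.17,.31,.16,.19),
       handle2=(.46,.62,.17,.31,.13,.19)).items():
        q=C[box(*b)]
        if len(q)>5: print(n,nm,len(q),rect(q),"z med",np.median(q[:,2]).round(4),"zmax",q[:,2].max().round(4))
E
```

```text
scene blocktop 1368 (array([ 555.6, -261.3]), array([92.7, 90.2]), 10.4) z med 0.0316 zmax 0.0373
scene caserim 478 (array([564.7,  43.9]), array([98.2, 69.9]), 17.2) z med 0.1454 zmax 0.1496
scene casefoot 183 (array([582.2,  28.3]), array([127.7, 109. ]), 21.6) z med 0.0107 zmax 0.013
scene fork 327 (array([539.7, 244.9]), array([70.7, 35.5]), 2.2) z med 0.1213 zmax 0.1259
scene standfoot 878 (array([538.1, 244.1]), array([164.3, 122. ]), 5.2) z med 0.0095 zmax 0.0299
scene handle 124 (array([527.5, 244.3]), array([22.8, 25.1]), 3.9) z med 0.1705 zmax 0.1741
scene handle2 251 (array([528. , 244.2]), array([24. , 25.1]), 2.4) z med 0.1594 zmax 0.1741
side blocktop 923 (array([ 556.6, -260. ]), array([91.6, 96.8]), 11.2) z med 0.0317 zmax 0.0372
side caserim 522 (array([565.3,  45.5]), array([98. , 71.8]), 17.1) z med 0.1451 zmax 0.1506
side casefoot 201 (array([572.8,  44.6]), array([156.5, 154.3]), 84.2) z med 0.0103 zmax 0.0129
side fork 380 (array([540.7, 246.5]), array([69.3, 35.4]), 2.5) z med 0.1213 zmax 0.126
side standfoot 1513 (array([540.3, 239.2]), array([158.9, 136.8]), 0.2) z med 0.0095 zmax 0.03
side handle 172 (array([528.4, 246.4]), array([21.5, 24.2]), 5.2) z med 0.1702 zmax 0.1738
side handle2 321 (array([528.1, 246.9]), array([21.6, 25.5]), 4.0) z med 0.1618 zmax 0.1738
```

```bash
cat >> h.py <<'E'
from scipy.spatial.transform import Rotation as Ro
def yaw(q):
    x=Ro.from_quat(q).as_matrix()[:,0]; return np.degrees(np.arctan2(x[1],x[0]))
def go(*tg):
    """world targets (x,y,z,yawdeg) -> shifts, spin"""
    o=manip.get_obs(); R=Ro.from_quat(o["ee_rot"]).as_matrix(); p=o["position"]
    print("t",round(o["clock"],2),"p",p.round(4),"yaw",round(yaw(o["ee_rot"]),2),"tilt",np.degrees(np.arccos(-R[2,2])).round(2),"F",o["ft_force"].round(2),"w",round(o["grip_width"],3))
    for t in tg: print((R.T@(np.array(t[:3])-p)).round(4), round(-np.radians((t[3]-yaw(o["ee_rot"])+180)%360-180),4))
def wristT():
    o=manip.get_obs(); T=np.eye(4);T[:3,:3]=Ro.from_quat(o["ee_rot"]).as_matrix();T[:3,3]=o["position"]
    return T@manip.camera_info("wrist")["T_tool_cam"]
E
python3 - <<'E'
from h import *
go((.5,-.2,.27,-30),(.55,-.02,.28,12))
E
```

```text
t 0.15 p [ 0.2795 -0.5587  0.2307] yaw -63.43 tilt 0.06 F [ 0.1  -0.66  0.7 ] w 1.001
[-0.2222 -0.3577 -0.0391] -0.5834
[-0.3608 -0.4829 -0.0489] -1.3165
```

Request:
send_rows([
  [[-0.028,-0.045,-0.005],-0.08],
  [[-0.056,-0.09,-0.01],-0.17],
  [[-0.083,-0.134,-0.015],-0.25],
  [[-0.111,-0.179,-0.02],-0.33],
  [[-0.139,-0.224,-0.025],-0.42],
  [[-0.167,-0.268,-0.03],-0.5],
  [[-0.195,-0.313,-0.035],-0.58],
  [[-0.222,-0.358,-0.039],-0.67],
], hand=1)

```text
clock: 1.15
position: [0.501, -0.1987, 0.2705]
ee_rot: [0.977, -0.215, 0.0, 0.0]
ft_force: [1.0, -0.3, -0.1]
grip_width: 1.001
```

```bash
python3 - <<'E'
from h import *
go((.55,-.02,.28,12))
E
```

```text
t 1.15 p [ 0.501  -0.1987  0.2705] yaw -24.89 tilt 0.02 F [ 1.03 -0.34 -0.14] w 1.001
[-0.0308 -0.1827 -0.0096] -0.6438
```

Request:
send_rows([
  [[-0.005,-0.03,-0.002],-0.12],
  [[-0.01,-0.06,-0.004],-0.24],
  [[-0.015,-0.09,-0.006],-0.36],
  [[-0.02,-0.12,-0.008],-0.48],
  [[-0.026,-0.15,-0.009],-0.58],
  [[-0.031,-0.183,-0.01],-0.644],
  [[-0.031,-0.183,-0.01],-0.644],
  [[-0.031,-0.183,-0.01],-0.644],
])

```text
clock: 2.15
position: [0.5498, -0.0217, 0.2801]
ee_rot: [0.995, 0.103, -0.0, 0.0]
ft_force: [-0.1, -0.4, 0.3]
grip_width: 0.997
```

```bash
python3 - <<'E'
from h import *
go((.528,.2455,.25,3))
T=wristT(); p,d=manip.camera("wrist"); cv2.imwrite("pics/w1.png",p[:,:,::-1]); np.savez("w1.npz",p=p,d=d,T=T)
E
```

```text
t 2.15 p [ 0.5498 -0.0217  0.2801] yaw 11.84 tilt 0.03 F [-0.05 -0.41  0.29] w 0.997
[ 0.0335 -0.266   0.03  ] 0.1543
```

View pics/w1.png

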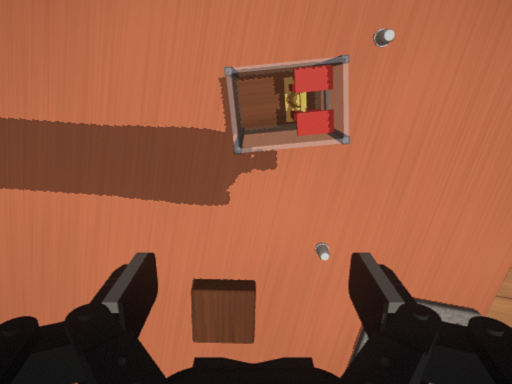

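The wrist view looks down into the case at (290,105): the red stops are at (313,78) and (315,123), with the brass bail between them. The block is at (224,310).

```bash
python3 - <<'E'
from h import *
z=np.load("w1.npz");p,d,T=z["p"],z["d"],z["T"];I=manip.camera_info("wrist")
c=p[45:165,215:365]; cv2.imwrite("pics/w1c.png",cv2.resize(c[:,:,::-1],None,fx=5,fy=5,interpolation=cv2.INTER_CUBIC))
C=cloud(d,I,T);X,Y,Z=C[...,0],C[...,1],C[...,2]
hsv=cv2.cvtColor(p,cv2.COLOR_RGB2HSV)
def rect(q):
    r=cv2.minAreaRect((q[:,:2]*1000).astype(np.float32)); return np.round(r[0],1),np.round(r[1],1),round(r[2],1)
m=(Z>.139)&(Z<.152)&(X>.48)&(X<.66)&(Y>-.04)&(Y<.12); print("rim",m.sum(),rect(C[m]),np.median(Z[m]))
red=(hsv[...,1]>200)&((hsv[...,0]<3)|(hsv[...,0]>176))&(hsv[...,2]>120)&(X>.48)&(X<.66)&(Y>-.04)&(Y<.12)
nl,lab,st,ce=cv2.connectedComponentsWithStats(red.astype(np.uint8))
for i in range(1,nl):
    if st[i,4]>50: q=C[lab==i]; print("red",st[i],ce[i],rect(q),np.percentile(q[:,2],[5,50,95]).round(4))
m=(Z>.024)&(Z<.036)&(X>.48)&(X<.64)&(Y<-.19)&(Y>-.33); print("block",rect(C[m]),np.median(Z[m]))
a=np.radians(17.15);o=np.array([.565,.0447])
m=(X>.48)&(X<.66)&(Y>-.04)&(Y<.12)
dx=(X-o[0])*np.cos(a)+(Y-o[1])*np.sin(a);dy=-(X-o[0])*np.sin(a)+(Y-o[1])*np.cos(a)
print("table z",np.median(Z[(Z<.01)&(d>0)]))
# yellow parts
ye=m&(hsv[...,0]>18)&(hsv[...,0]<35)&(hsv[...,1]>100)
for lo in np.arange(.02,.13,.006):
    k=ye&(Z>lo)&(Z<lo+.006)
    if k.sum()>3: print(lo.round(3),k.sum(),"dx",np.percentile(dx[k]*1e3,[5,50,95]).round(1),"dy",np.percentile(dy[k]*1e3,[5,50,95]).round(1))
E
```

```text
rim 2381 (array([564.6,  45.2]), array([98., 70.]), 17.4) 0.14519119045285095
block (array([ 555.6, -259.6]), array([90. , 91.4]), 10.4) 0.030084970972413
table z 0.0003030391064626492
0.038 77 dx [ 6.8  9.6 29.2] dy [-10.3  -3.9   6.8]
0.062 35 dx [16.  17.8 19. ] dy [-4.5  0.5  5.8]
0.086 4 dx [15.8 15.9 16. ] dy [3.8 5.1 7.1]
0.092 83 dx [15.8 17.7 19.7] dy [-6.7  0.2  7.4]
```

View pics/w1c.png

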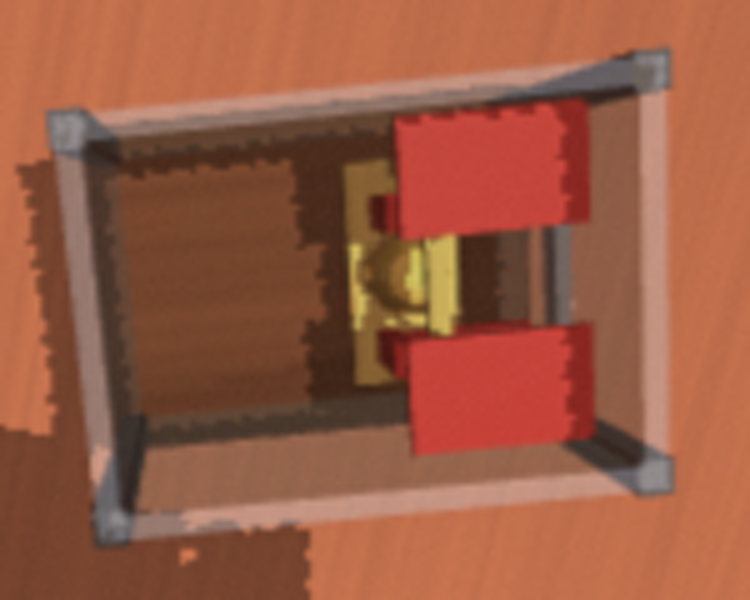

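```bash
python3 - <<'E'
from h import *
z=np.load("w1.npz");p,d,T=z["p"],z["d"],z["T"];I=manip.camera_info("wrist")
C=cloud(d,I,T);X,Y,Z=C[...,0],C[...,1],C[...,2]
a=np.radians(17.4);o=np.array([.5646,.0452])
dx=((X-o[0])*np.cos(a)+(Y-o[1])*np.sin(a))*1e3;dy=(-(X-o[0])*np.sin(a)+(Y-o[1])*np.cos(a))*1e3
hsv=cv2.cvtColor(p,cv2.COLOR_RGB2HSV)
inn=(abs(dx)<43)&(abs(dy)<29)
k=inn&(Z>.085)&(Z<.1)&(abs(dy)<7)&(dx<22); print("bar",k.sum(),np.percentile(Z[k],[5,25,50,75,95]).round(4),np.percentile(dx[k],[2,50,98]))
for lo,hi in((.035,.045),(.055,.075)):
  k=inn&(Z>lo)&(Z<hi)&(hsv[...,0]>18)&(hsv[...,0]<35)&(hsv[...,1]>100); print(lo,k.sum(),np.percentile(Z[k],[5,50,95]).round(4))
for v,u in((78,313),(123,315)): print(hsv[v,u],C[v,u].round(4),dx[v,u],dy[v,u])
red=(p[...,0]>150)&(p[...,1]<70)&(p[...,2]<70)&inn
nl,lab,st,ce=cv2.connectedComponentsWithStats(red.astype(np.uint8))
for i in range(1,nl):
    if st[i,4]>50: k=lab==i; print("red",st[i],ce[i],"Z",np.percentile(Z[k],[2,25,50,75,98]).round(4),"dx",np.percentile(dx[k],[1,50,99]).round(1),"dy",np.percentile(dy[k],[1,50,99]).round(1))
E
```

```text
bar 77 [0.092  0.0957 0.0963 0.0969 0.0974] [15.96942489 17.74265453 19.99285204]
0.035 78 [0.0403 0.0418 0.0432]
0.055 36 [0.0628 0.0647 0.0659]
[  2 176 197] [0.5844 0.0723 0.1096] 26.9963142780213 19.939624511013243
[  2 179 198] [0.5964 0.0344 0.1103] 27.104415776356095 -19.77490416937612
red [298  66  32  27 346] [317.1734104   80.97398844] Z [0.1081 0.1092 0.1096 0.1102 0.1112] dx [13.4 31.9 40.3] dy [ 9.2 15.7 28.8]
red [297 110  34  25 703] [312.90611664 122.17496444] Z [0.1082 0.1092 0.1097 0.1102 0.1114] dx [10.4 25.2 40.1] dy [-28.7 -18.9  -9.2]
```

Request:
send_rows([
  [[0.006,-0.04,0.002],0.03],
  [[0.012,-0.08,0.004],0.06],
  [[0.018,-0.12,0.006],0.09],
  [[0.022,-0.16,0.008],0.12],
  [[0.024,-0.2,0.01],0.154],
  [[0.025,-0.222,0.01],0.154],
  [[0.025,-0.222,0.01],0.154],
  [[0.025,-0.222,0.01],0.154],
])

```text
clock: 3.2
position: [0.5293, 0.1993, 0.2702]
ee_rot: [1.0, 0.025, 0.0, 0.0]
ft_force: [-0.2, -0.8, -0.5]
grip_width: 1.002
```

```bash
python3 - <<'E'
from h import *
go((.528,.2455,.25,3))
T=wristT(); p,d=manip.camera("wrist"); cv2.imwrite("pics/w2.png",p[:,:,::-1]); np.savez("w2.npz",p=p,d=d,T=T)
C=cloud(d,manip.camera_info("wrist"),T);X,Y,Z=C[...,0],C[...,1],C[...,2]
def rect(q):
    r=cv2.minAreaRect((q[:,:2]*1000).astype(np.float32)); return np.round(r[0],1),np.round(r[1],1),round(r[2],1)
b=(X>.46)&(X<.62)&(Y>.17)&(Y<.31)
for n,lo,hi in (("top",.166,.176),("fork",.117,.123),("collar",.1235,.128),("foot",.006,.02)):
    k=b&(Z>lo)&(Z<hi); print(n,k.sum(),rect(C[k]) if k.sum()>4 else 0,np.median(Z[k]))
E
```

```text
t 3.2 p [0.5293 0.1993 0.2702] yaw 2.92 tilt 0.05 F [-0.22 -0.82 -0.51] w 1.002
[ 0.0011 -0.0462  0.0201] -0.0015
top 865 (array([527.9, 246. ]), array([19.3, 24.1]), 2.8) 0.16999816935555462
fork 1988 (array([540. , 246.5]), array([67.8, 33.7]), 2.9) 0.12030661809592821
collar 101 (array([527.4, 249.7]), array([26.7, 19.7]), 5.2) 0.12522399696221664
foot 2690 (array([539.9, 246.5]), array([100.2,  79.4]), 2.9) 0.008268279331043682
```

View pics/w2.png

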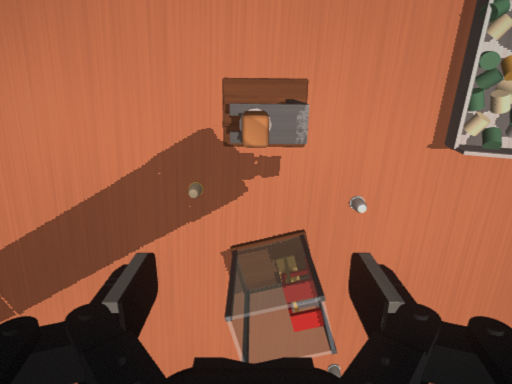

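The rod axis is at (0.528, 0.246) with yaw 2.9°, and the handle top at 0.170 fits the given sizes. Next I descend and grip.

Request:
send_rows([
  [[-0.001,-0.024,0.01],0],
  [[-0.001,-0.0467,0.02],0],
  [[-0.001,-0.0467,0.05],0],
  [[-0.001,-0.0467,0.08],0],
  [[-0.001,-0.0467,0.11],0],
  [[-0.001,-0.0467,0.13],0],
  [[-0.001,-0.0467,0.139],0],
  [[-0.001,-0.0467,0.139],0],
])

```text
clock: 4.25
position: [0.5254, 0.2473, 0.1314]
ee_rot: [1.0, 0.026, -0.0, 0.0]
ft_force: [0.1, -0.7, 0.7]
grip_width: 0.998
```

```bash
python3 - <<'E'
from h import *
go((.528,.246,.131,2.9))
E
```

```text
t 4.25 p [0.5254 0.2473 0.1314] yaw 3.01 tilt 0.01 F [ 0.11 -0.72  0.7 ] w 0.998
[0.0025 0.0015 0.0004] 0.0019
```

Request:
send_rows([
  [[0.0025,0.0013,0],0],
  [[0.0025,0.0013,0],0],
  [[0.0025,0.0013,0],0],
  [[0.0025,0.0013,0],0],
  [[0.0025,0.0013,0],0],
  [[0.0025,0.0013,0],0],
  [[0.0025,0.0013,0],0],
  [[0.0025,0.0013,0],0],
], hand=0, force=70)

```text
clock: 5.25
position: [0.528, 0.2466, 0.1317]
ee_rot: [1.0, 0.027, 0.0, -0.0]
ft_force: [-0.6, -1.6, 5.2]
grip_width: 0.224
```

```bash
python3 - <<'E'
from h import *
go((.528,.246,.131,2.9))
E
```

```text
t 5.25 p [0.528  0.2466 0.1317] yaw 3.04 tilt 0.04 F [-0.62 -1.59  5.19] w 0.224
[0.     0.0006 0.0007] 0.0025
```

Request:
send_rows([
  [[0,0,-0.006],0],
  [[0,0,-0.012],0],
  [[-0.005,0,-0.012],0],
  [[-0.02,0,-0.012],0],
  [[-0.035,0,-0.012],0],
  [[-0.05,0,-0.012],0],
  [[-0.065,0,-0.015],0],
  [[-0.065,0,-0.03],0],
])

```text
clock: 6.25
position: [0.4614, 0.2428, 0.1616]
ee_rot: [1.0, 0.027, -0.0, 0.001]
ft_force: [0.7, 0.3, -0.3]
grip_width: 0.221
```

```bash
python3 - <<'E'
from h import *
a=np.radians(17.4);o=np.array([.5646,.0452]);s=-.022
q=o+s*np.array([np.cos(a),np.sin(a)]); print(q)
go((*q,.29,17.4))
p,d=manip.camera("side"); cv2.imwrite("pics/s1.png",cv2.resize(p[150:340,130:330,::-1],None,fx=3,fy=3))
E
```

```text
[0.54360671 0.0386211 ]
t 6.25 p [0.4614 0.2428 0.1616] yaw 3.09 tilt 0.08 F [ 0.69  0.27 -0.27] w 0.221
[ 0.0709  0.2085 -0.1283] -0.2497
```

View pics/s1.png

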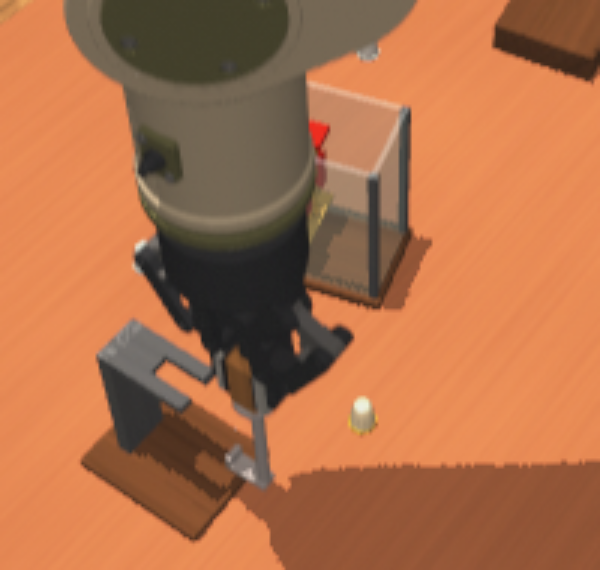

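The rod is out of the fork, with the tongue at about (250,470). Next I raise it and carry it over the front half of the case.

Request:
send_rows([
  [[0,0,-0.04],0],
  [[0.003,0.01,-0.08],-0.03],
  [[0.01,0.04,-0.115],-0.08],
  [[0.025,0.08,-0.128],-0.13],
  [[0.04,0.12,-0.128],-0.18],
  [[0.055,0.16,-0.128],-0.22],
  [[0.071,0.195,-0.128],-0.25],
  [[0.071,0.2085,-0.128],-0.25],
])

```text
clock: 7.3
position: [0.5461, 0.0356, 0.2896]
ee_rot: [0.989, 0.149, 0.0, 0.0]
ft_force: [-0.5, 0.2, -2.2]
grip_width: 0.228
```

```bash
python3 - <<'E'
from h import *
a=np.radians(17.4);o=np.array([.5646,.0452]);s=-.022
q=o+s*np.array([np.cos(a),np.sin(a)])
go((*q,.29,17.4),(*q,.0757+.1037,17.4))
T=wristT(); p,d=manip.camera("wrist"); cv2.imwrite("pics/w3.png",p[:,:,::-1]); np.savez("w3.npz",p=p,d=d,T=T)
p,d=manip.camera("scene"); cv2.imwrite("pics/c3.png",cv2.resize(p[150:290,200:400,::-1],None,fx=4,fy=4,interpolation=cv2.INTER_CUBIC)); np.savez("c3.npz",p=p,d=d)
E
```

```text
t 7.3 p [0.5461 0.0356 0.2896] yaw 17.15 tilt 0.03 F [-0.5   0.18 -2.24] w 0.228
[-0.0015 -0.0036 -0.0004] -0.0043
[-0.0015 -0.0036  0.1102] -0.0043
```

View pics/w3.png

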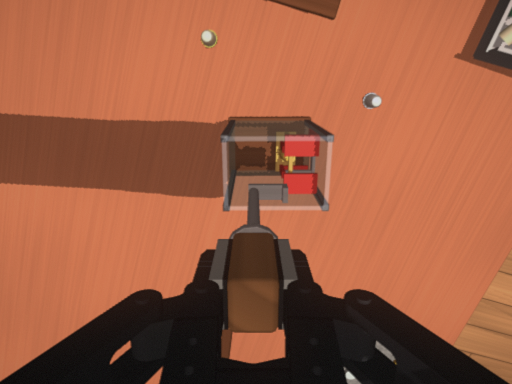

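View pics/c3.png

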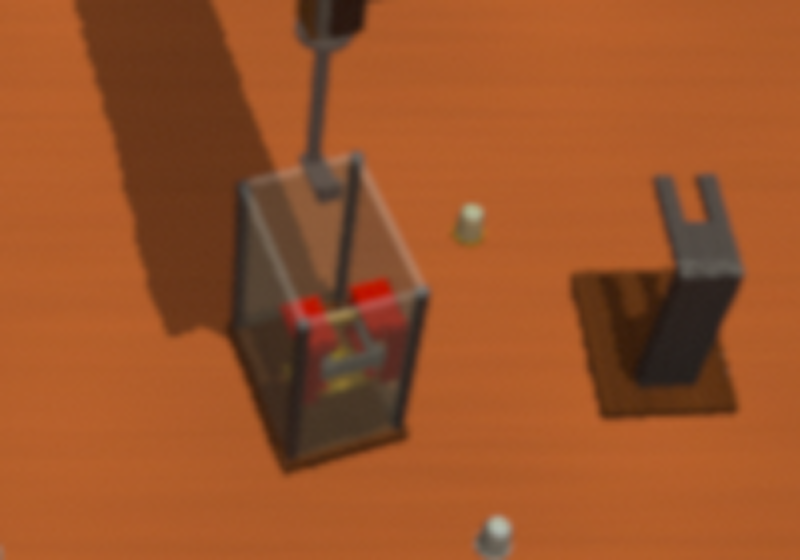

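The wrist view shows the tongue at (268,192) and the shaft at (254,205) above the case. I'll measure the rod in the tool frame and recheck the rim.

```bash
python3 - <<'E'
from h import *
z=np.load("w3.npz");p,d,T=z["p"],z["d"],z["T"];I=manip.camera_info("wrist")
C=cloud(d,I,T);X,Y,Z=C[...,0],C[...,1],C[...,2]
Tc=cloud(d,I,I["T_tool_cam"])*1e3
def rect(q):
    r=cv2.minAreaRect((q).astype(np.float32)); return np.round(r[0],1),np.round(r[1],1),round(r[2],1)
v,u=np.mgrid[0:384,0:512]
reg=(u>240)&(u<300)&(v>180)&(v<245)
for lo in range(20,135,8):
    k=reg&(Tc[...,2]>lo)&(Tc[...,2]<lo+8)
    if k.sum()>3: q=Tc[k]; print(lo,k.sum(),q.min(0).round(1),q.max(0).round(1),np.median(q,0).round(1))
k=reg&(Tc[...,2]>88)&(Tc[...,2]<112)&(v<202); print("tongue",rect(Tc[k][:,:2]))
m=(Z>.142)&(Z<.149)&(X>.48)&(X<.66)&(Y>-.04)&(Y<.12); print("rim",m.sum(),rect(C[m][:,:2]*1e3),np.median(Z[m]))
E
```

```text
28 14 [-2.7 -3.9 32.7] [ 2.  -2.8 36. ] [-0.3 -3.2 35. ]
36 63 [-3.9 -3.9 36. ] [ 3.3 -0.4 43.9] [-0.3 -3.  39.7]
44 62 [-4.1 -3.9 44. ] [ 3.5 -0.3 52. ] [-0.3 -2.9 47.9]
52 55 [-4.2 -3.7 52.1] [ 3.6 -0.1 59.9] [-0.3 -2.8 56.3]
60 48 [-4.3 -3.8 60.2] [ 3.1  0.1 68. ] [-0.3 -2.8 64.5]
68 41 [-3.8 -3.9 68.2] [ 3.2 -1.2 75.9] [-0.3 -3.  72.5]
76 37 [-3.8 -3.8 76.1] [ 3.3 -1.1 84. ] [-0.3 -2.9 79.5]
84 38 [-3.9 -3.9 84.1] [ 3.5 -1.  91.8] [-0.3 -2.7 88.2]
92 130 [-4.1 -5.8 92.1] [25.7  6.1 99.9] [23.1 -1.7 95.6]
100 448 [ -4.1  -6.  100.3] [ 25.3   6.5 106.7] [ 11.5  -1.3 103.4]
tongue (array([10.8,  0.3]), array([12.4, 29.9]), 89.6)
rim 1829 (array([564.9,  45.3]), array([97.4, 70.5]), 17.2) 0.14515860341004594
```

Request:
send_rows([
  [[-0.0015,-0.0036,0.005],-0.003],
  [[-0.0015,-0.0036,0.015],-0.003],
  [[-0.0015,-0.0036,0.03],-0.003],
  [[-0.0015,-0.0036,0.045],-0.003],
  [[-0.0015,-0.0036,0.06],-0.003],
  [[-0.0015,-0.0036,0.075],-0.003],
  [[-0.0015,-0.0036,0.08],-0.003],
  [[-0.0015,-0.0036,0.08],-0.003],
])

```text
clock: 8.4
position: [0.5423, 0.0416, 0.2091]
ee_rot: [0.988, 0.152, -0.0, -0.0]
ft_force: [0.1, -0.5, -1.1]
grip_width: 0.227
```

```bash
cat >> h.py <<'E'
A=np.radians(17.3);OC=np.array([.5648,.0453])
RX,RY,RZ=-.0003,.0002,.1034
def cw(x,y,z):
    """rod origin in case coords (mm), z world mm -> TCP world target"""
    q=OC+(x/1e3-RX)*np.array([np.cos(A),np.sin(A)])+(y/1e3+RY)*np.array([-np.sin(A),np.cos(A)])
    return (*q,z/1e3+RZ,17.3)
def rodc():
    o=manip.get_obs();p=o["position"];e=p[:2]-OC
    print("rod in case mm",((e@[np.cos(A),np.sin(A)])+RX)*1e3,((e@[-np.sin(A),np.cos(A)])-RY)*1e3,"z",(p[2]-RZ)*1e3)
E
python3 - <<'E'
from h import *
rodc();go(cw(-22,0,75.7))
F=[]
for n in range(2):
  p,d=manip.camera("side" if n else "scene"); F.append(manip.get_obs()["ft_force"]); cv2.imwrite(f"pics/d{n}.png",cv2.resize(p[130:290,190:350,::-1],None,fx=3.7,fy=3.7,interpolation=cv2.INTER_CUBIC))
print(F)
E
```

```text
rod in case mm -22.929766208176513 2.941843050412828 z 105.7013645484531
t 8.4 p [0.5423 0.0416 0.2091] yaw 17.54 tilt 0.02 F [ 0.07 -0.52 -1.08] w 0.227
[0.0009 0.0029 0.03  ] 0.0041
[array([-0.15225654,  0.2630118 , -1.66879601]), array([ 0.11330996, -0.07851168, -0.26783142])]
```

View pics/d0.png

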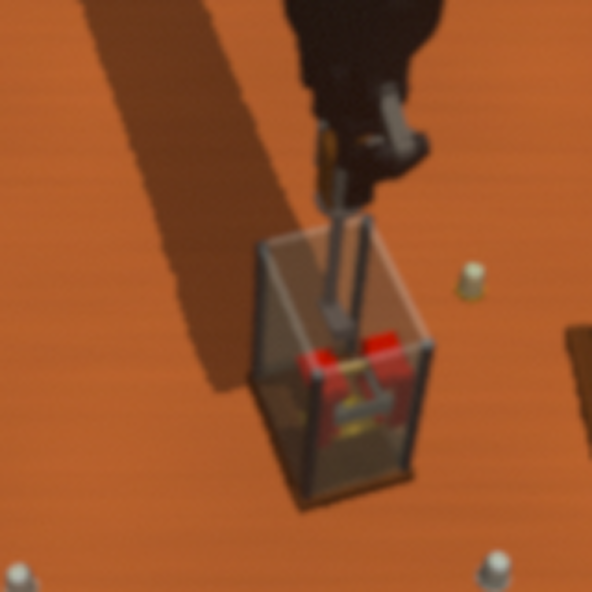

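Request:
send_rows([
  [[0.0005,0.0015,0],0.003],
  [[0.0009,0.0029,0.003],0.004],
  [[0.0009,0.0029,0.01],0.004],
  [[0.0009,0.0029,0.018],0.004],
  [[0.0009,0.0029,0.026],0.004],
  [[0.0009,0.0029,0.03],0.004],
  [[0.0009,0.0029,0.03],0.004],
  [[0.0009,0.0029,0.03],0.004],
])

```text
clock: 9.5
position: [0.5442, 0.0391, 0.1796]
ee_rot: [0.989, 0.15, 0.0, 0.0]
ft_force: [-0.5, 0.4, -1.4]
grip_width: 0.224
```

```bash
python3 - <<'E'
from h import *
rodc();go(cw(-22,0,75.7),cw(3,0,75.7))
E
```

```text
rod in case mm -21.787125183645976 -0.006797102177706979 z 76.15538551896324
t 9.5 p [0.5442 0.0391 0.1796] yaw 17.31 tilt 0.03 F [-0.54  0.41 -1.36] w 0.224
[-0.0002 -0.      0.0005] 0.0001
[ 0.0248 -0.      0.0005] 0.0001
```

Request:
send_rows([
  [[0.004,0,0.0003],0],
  [[0.009,0,0.0003],0],
  [[0.014,0,0.0003],0],
  [[0.019,0,0.0003],0],
  [[0.023,0,0.0003],0],
  [[0.0248,0,0.0003],0],
  [[0.0248,0,0.0003],0],
  [[0.0248,0,0.0003],0],
])

```text
clock: 10.5
position: [0.5676, 0.0464, 0.179]
ee_rot: [0.989, 0.15, -0.0, 0.0]
ft_force: [0.2, 0.7, -1.7]
grip_width: 0.225
```

```bash
python3 - <<'E'
from h import *
rodc();go(cw(3,0,88))
F=[]
for n in range(2):
  p,d=manip.camera("side" if n else "scene"); F.append(manip.get_obs()["ft_force"].round(2)); cv2.imwrite(f"pics/e{n}.png",cv2.resize(p[150:290,190:350,::-1],None,fx=4,fy=4,interpolation=cv2.INTER_CUBIC))
T=wristT(); p,d=manip.camera("wrist"); cv2.imwrite("pics/e2.png",cv2.resize(p[120:260,180:380,::-1],None,fx=4,fy=4)); np.savez("w4.npz",p=p,d=d,T=T)
print(F)
E
```

```text
rod in case mm 2.727361461905202 0.018591988388381407 z 75.61706284238372
t 10.5 p [0.5676 0.0464 0.179 ] yaw 17.3 tilt 0.01 F [ 0.19  0.68 -1.68] w 0.225
[ 0.0003  0.     -0.0124] 0.0001
[array([-0.6 , -0.31, -2.22]), array([-0.16,  0.15, -1.03])]
```

View pics/e0.png

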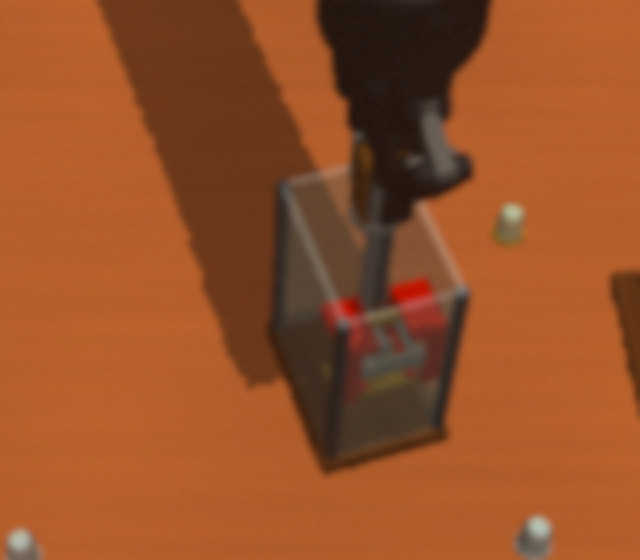

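View pics/e1.png

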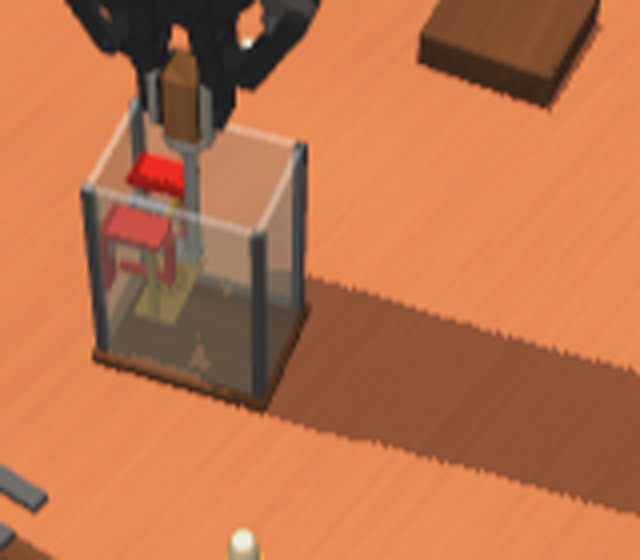

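View pics/e2.png

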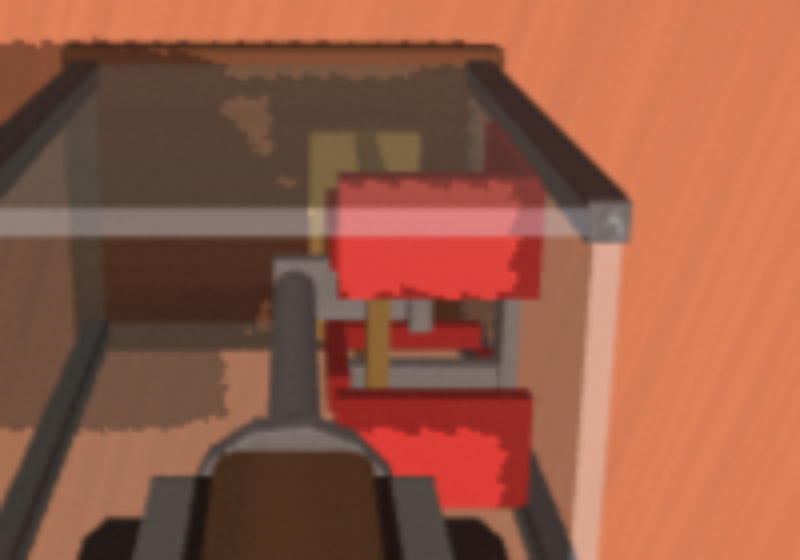

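The brass bar at (378,345) lies between the shaft and the tip at (420,315), so it is engaged. Next I raise to near the earliest stop height.

Request:
send_rows([
  [[0,0,-0.004],0],
  [[0,0,-0.008],0],
  [[0,0,-0.012],0],
  [[0,0,-0.015],0],
  [[0,0,-0.017],0],
  [[0,0,-0.019],0],
  [[0,0,-0.0205],0],
  [[0,0,-0.0205],0],
])

```text
clock: 11.65
position: [0.5677, 0.0464, 0.1996]
ee_rot: [0.989, 0.15, 0.0, 0.0]
ft_force: [1.0, 0.5, -3.5]
grip_width: 0.224
```

```bash
cat >> h.py <<'E'
def feel(n=6):
    F=[]
    for i in range(n):
        manip.camera("scene"); o=manip.get_obs(); F.append(np.r_[o["ft_force"],o["position"][2]*1e3-RZ*1e3])
    F=np.array(F); print("F",F.mean(0).round(2),"sd",F.std(0).round(2))
E
python3 - <<'E'
from h import *
rodc();feel();go(cw(3,0,97))
T=wristT(); p,d=manip.camera("wrist"); cv2.imwrite("pics/f2.png",cv2.resize(p[120:260,180:380,::-1],None,fx=4,fy=4)); np.savez("w5.npz",p=p,d=d,T=T)
E
```

```text
rod in case mm 2.845083113150935 -0.01353436258216077 z 96.15293931734658
F [ 7.000e-02  1.900e-01 -3.180e+00  9.602e+01] sd [0.51 0.26 0.48 0.02]
t 11.95 p [0.5677 0.0464 0.1994] yaw 17.3 tilt 0.01 F [ 0.74  0.25 -2.26] w 0.227
[ 0.0002 -0.     -0.001 ] -0.0
```

View pics/f2.png

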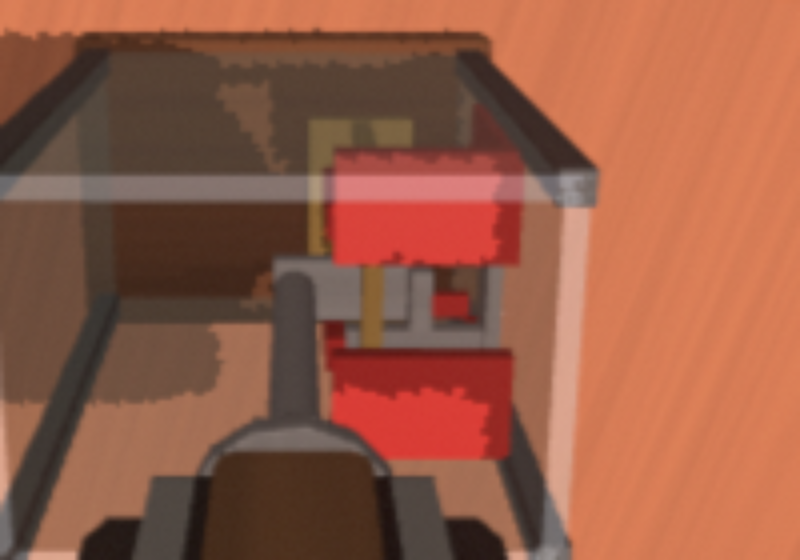

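Request:
send_rows([
  [[0,0,-0.0003],0],
  [[0,0,-0.0006],0],
  [[0,0,-0.0006],0],
  [[0,0,-0.0006],0],
  [[0,0,-0.0006],0],
  [[0,0,-0.0006],0],
  [[0,0,-0.0006],0],
  [[0,0,-0.0006],0],
])

```text
clock: 13.0
position: [0.5677, 0.0464, 0.2001]
ee_rot: [0.989, 0.15, 0.0, 0.0]
ft_force: [-1.0, 0.4, -2.9]
grip_width: 0.223
```

```bash
python3 -c "
from h import *
feel(4)"
```

```text
F [ 0.13 -0.12 -3.27 96.72] sd [0.69 0.19 0.5  0.01]
```

Request:
send_rows([
  [[0,0,-0.0003],0],
  [[0,0,-0.0006],0],
  [[0,0,-0.0006],0],
  [[0,0,-0.0006],0],
  [[0,0,-0.0006],0],
  [[0,0,-0.0006],0],
  [[0,0,-0.0006],0],
  [[0,0,-0.0006],0],
])

```text
clock: 14.2
position: [0.5677, 0.0464, 0.2007]
ee_rot: [0.989, 0.15, -0.0, 0.0]
ft_force: [0.9, 0.2, -3.2]
grip_width: 0.225
```

```bash
python3 -c "
from h import *
feel(4)"
```

```text
F [ 2.600e-01 -1.000e-02 -3.040e+00  9.731e+01] sd [0.67 0.29 0.51 0.01]
```

Request:
send_rows([
  [[0,0,-0.0003],0],
  [[0,0,-0.0006],0],
  [[0,0,-0.0006],0],
  [[0,0,-0.0006],0],
  [[0,0,-0.0006],0],
  [[0,0,-0.0006],0],
  [[0,0,-0.0006],0],
  [[0,0,-0.0006],0],
])

```text
clock: 15.4
position: [0.5677, 0.0464, 0.2013]
ee_rot: [0.989, 0.15, 0.0, 0.0]
ft_force: [0.7, -0.2, -2.8]
grip_width: 0.227
```

```bash
python3 -c "
from h import *
feel(3)"
```

```text
F [ 0.11  0.42 -2.74 97.92] sd [0.67 0.11 0.7  0.  ]
```

Request:
send_rows([
  [[0,0,-0.0003],0],
  [[0,0,-0.0006],0],
  [[0,0,-0.0006],0],
  [[0,0,-0.0006],0],
  [[0,0,-0.0006],0],
  [[0,0,-0.0006],0],
  [[0,0,-0.0006],0],
  [[0,0,-0.0006],0],
])

```text
clock: 16.55
position: [0.5677, 0.0464, 0.2019]
ee_rot: [0.989, 0.15, 0.0, 0.0]
ft_force: [0.8, -0.2, -3.2]
grip_width: 0.228
```

```bash
python3 -c "
from h import *
feel(3)"
```

```text
F [ 5.000e-02 -6.000e-02 -3.520e+00  9.852e+01] sd [0.29 0.2  0.77 0.01]
```

Request:
send_rows([
  [[0,0,-0.0003],0],
  [[0,0,-0.0006],0],
  [[0,0,-0.0006],0],
  [[0,0,-0.0006],0],
  [[0,0,-0.0006],0],
  [[0,0,-0.0006],0],
  [[0,0,-0.0006],0],
  [[0,0,-0.0006],0],
])

```text
clock: 17.7
position: [0.5677, 0.0464, 0.2024]
ee_rot: [0.989, 0.15, -0.0, 0.0]
ft_force: [0.5, -0.4, -6.3]
grip_width: 0.222
```

```bash
python3 -c "
from h import *
feel(3)"
```

```text
F [-0.000e+00  4.000e-02 -6.060e+00  9.906e+01] sd [0.42 0.17 0.52 0.01]
```

The stops are felt at rod z ≈ 98.65 (about 3 N of press). I ease off 0.4 mm and draw forward.

Request:
send_rows([
  [[0,0,0.0004],0],
  [[-0.002,0,0.0004],0],
  [[-0.0045,0,0.0004],0],
  [[-0.007,0,0.0004],0],
  [[-0.0095,0,0.0004],0],
  [[-0.012,0,0.0004],0],
  [[-0.013,0,0.0004],0],
  [[-0.013,0,0.0004],0],
])

```text
clock: 18.85
position: [0.5553, 0.0425, 0.2022]
ee_rot: [0.989, 0.15, 0.0, 0.0]
ft_force: [-0.6, -0.3, -3.1]
grip_width: 0.228
```

```bash
python3 - <<'E'
from h import *
rodc();feel(3)
T=wristT(); p,d=manip.camera("wrist"); cv2.imwrite("pics/g2.png",cv2.resize(p[120:260,180:380,::-1],None,fx=4,fy=4)); np.savez("w6.npz",p=p,d=d,T=T)
E
```

```text
rod in case mm -10.233563174180382 -0.0572284872865282 z 98.82359848110305
F [-6.000e-02  3.600e-01 -3.240e+00  9.875e+01] sd [0.09 0.22 0.25 0.01]
```

View pics/g2.png

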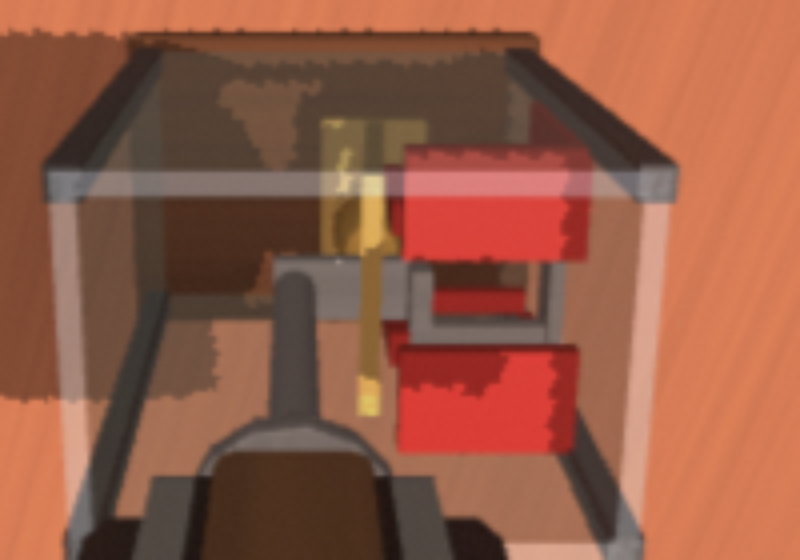

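The bar is now in front of the stops at (370,330), riding on the tongue. I draw it further forward before lifting.

Request:
send_rows([
  [[-0.002,0,0],0],
  [[-0.005,0,0],0],
  [[-0.008,0,0],0],
  [[-0.011,0,0],0],
  [[-0.014,0,0],0],
  [[-0.016,0,0],0],
  [[-0.017,0,0],0],
  [[-0.017,0,0],0],
])

```text
clock: 20.05
position: [0.5391, 0.0375, 0.2022]
ee_rot: [0.989, 0.15, 0.0, 0.0]
ft_force: [0.7, 0.2, -3.1]
grip_width: 0.224
```

```bash
python3 - <<'E'
from h import *
rodc();feel(3)
T=wristT(); p,d=manip.camera("wrist"); cv2.imwrite("pics/g3.png",cv2.resize(p[120:260,180:380,::-1],None,fx=4,fy=4)); np.savez("w7.npz",p=p,d=d,T=T)
E
```

```text
rod in case mm -27.14121729559722 0.00154162170779327 z 98.7577527888349
F [-0.64  0.21 -2.79 98.72] sd [0.21 0.11 0.2  0.01]
```

View pics/g3.png

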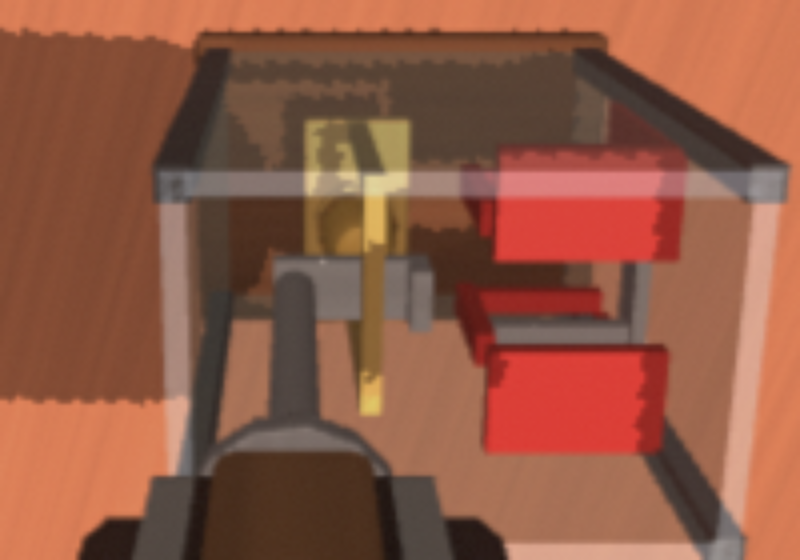

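Request:
send_rows([
  [[0,0,-0.003],0],
  [[0,0,-0.009],0],
  [[0,0,-0.019],0],
  [[0,0,-0.031],0],
  [[0,0,-0.044],0],
  [[0,0,-0.057],0],
  [[0,0,-0.067],0],
  [[0,0,-0.072],0],
])

```text
clock: 21.25
position: [0.5393, 0.0376, 0.2749]
ee_rot: [0.989, 0.15, 0.0, 0.0]
ft_force: [-0.1, -0.3, -3.0]
grip_width: 0.225
```

Request:
send_rows([
  [[0,0,-0.006],0],
  [[0,0,-0.014],0],
  [[0,0,-0.024],0],
  [[0,0,-0.034],0],
  [[0,0,-0.043],0],
  [[0,0,-0.049],0],
  [[0,0,-0.051],0],
  [[0,0,-0.051],0],
])

```text
clock: 22.25
position: [0.539, 0.0375, 0.325]
ee_rot: [0.989, 0.15, -0.0, 0.0]
ft_force: [0.1, 0.6, -2.3]
grip_width: 0.227
```

```bash
python3 - <<'E'
from h import *
rodc();feel(2);go((.5557-.0145*np.cos(np.radians(10)),-.2600-.0145*np.sin(np.radians(10)),.325,10))
T=wristT(); p,d=manip.camera("wrist"); cv2.imwrite("pics/i2.png",p[:,:,::-1]); np.savez("w8.npz",p=p,d=d,T=T)
E
```

```text
rod in case mm -27.21287944513618 0.0018291420724654854 z 221.58320988434517
F [ 2.0000e-01 -3.0000e-02 -3.4500e+00  2.2139e+02] sd [0.33 0.27 0.26 0.04]
t 22.35 p [0.539  0.0375 0.3248] yaw 17.3 tilt 0.03 F [ 0.53  0.24 -3.18] w 0.221
[-8.680e-02  2.871e-01 -2.000e-04] 0.1274
```

View pics/i2.png

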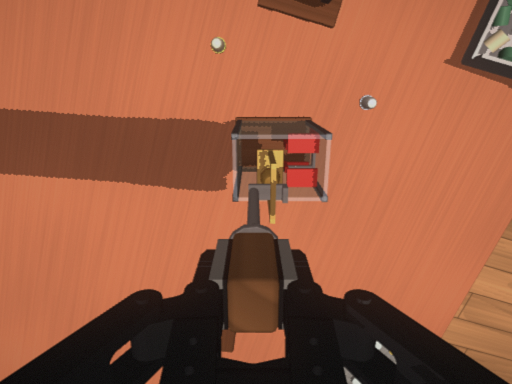

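```bash
python3 - <<'E'
from h import *
z=np.load("w8.npz");d,T,p=z["d"],z["T"],z["p"];I=manip.camera_info("wrist");t=cloud(d,I,I["T_tool_cam"])*1e3
hsv=cv2.cvtColor(p,cv2.COLOR_RGB2HSV)
v,u=np.mgrid[0:384,0:512]
k=(u>255)&(u<290)&(v>145)&(v<225)&(hsv[...,0]>15)&(hsv[...,0]<35)&(t[...,2]>85)&(t[...,2]<180)&(hsv[...,1]>80)
for lo in range(85,180,8):
    m=k&(t[...,2]>=lo)&(t[...,2]<lo+8)
    if m.sum()>5: print(lo,m.sum(),np.percentile(t[m],[3,50,97],axis=0).round(1).tolist())
go((.5419,-.2643,.325,17.3))
E
```

```text
93 305 [[12.8, -23.0, 96.3], [14.6, -1.6, 97.5], [16.4, 22.8, 99.1]]
101 24 [[12.6, -23.9, 101.1], [12.7, -21.6, 102.7], [16.4, -12.9, 106.2]]
109 8 [[13.0, -23.8, 109.7], [14.2, -23.6, 111.4], [16.4, -23.6, 116.8]]
117 10 [[12.7, -23.9, 119.9], [13.2, -23.5, 121.1], [16.5, -20.5, 124.5]]
125 72 [[8.5, -23.6, 128.4], [12.5, -2.1, 130.3], [20.4, 1.1, 132.8]]
133 57 [[7.6, -23.6, 133.1], [12.1, -4.5, 136.4], [21.5, 6.5, 140.3]]
141 40 [[6.9, -23.8, 141.2], [12.9, -7.5, 143.2], [22.9, 3.1, 148.6]]
149 476 [[3.5, -23.4, 149.9], [12.0, -13.5, 152.3], [26.1, 4.7, 153.9]]
t 22.4 p [0.539  0.0375 0.3248] yaw 17.3 tilt 0.03 F [-0.29  0.25 -2.45] w 0.224
[-8.69e-02  2.89e-01 -2.00e-04] 0.0001
```

Request:
send_rows([
  [[-0.002,0.006,0],0],
  [[-0.006,0.018,0],0],
  [[-0.011,0.035,0],0],
  [[-0.017,0.056,0],0],
  [[-0.023,0.078,0],0],
  [[-0.03,0.1,0],0],
  [[-0.037,0.122,0],0],
  [[-0.043,0.144,0],0],
])

```text
clock: 23.4
position: [0.5405, -0.1151, 0.3251]
ee_rot: [0.989, 0.15, -0.0, 0.0]
ft_force: [-0.5, 0.5, -1.9]
grip_width: 0.227
```

Request:
send_rows([
  [[-0.007,0.022,0],0],
  [[-0.013,0.044,0],0],
  [[-0.02,0.066,0],0],
  [[-0.027,0.089,0],0],
  [[-0.033,0.11,0],0],
  [[-0.038,0.127,0],0],
  [[-0.042,0.139,0],0],
  [[-0.044,0.145,0],0],
])

```text
clock: 24.4
position: [0.5419, -0.2649, 0.325]
ee_rot: [0.989, 0.15, -0.0, -0.0]
ft_force: [0.2, -0.7, -4.1]
grip_width: 0.224
```

```bash
python3 - <<'E'
from h import *
go((.5419,-.2643,.325,17.3),(.5419,-.2643,.084+.005+.1034,17.3))
T=wristT(); p,d=manip.camera("wrist"); cv2.imwrite("pics/j2.png",p[:,:,::-1]); np.savez("w9.npz",p=p,d=d,T=T)
E
```

```text
t 24.4 p [ 0.5419 -0.2649  0.325 ] yaw 17.29 tilt 0.01 F [ 0.17 -0.71 -4.09] w 0.224
[ 0.0002 -0.0006  0.    ] -0.0002
[ 0.0002 -0.0006  0.1326] -0.0002
```

View pics/j2.png

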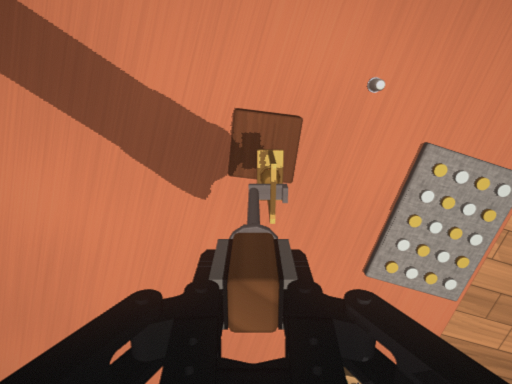

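Request:
send_rows([
  [[0,0,0.005],0],
  [[0,0,0.017],0],
  [[0,0,0.037],0],
  [[0,0,0.06],0],
  [[0,0,0.083],0],
  [[0,0,0.104],0],
  [[0,0,0.118],0],
  [[0,0,0.122],0],
])

```text
clock: 25.45
position: [0.5416, -0.2638, 0.2021]
ee_rot: [0.989, 0.151, -0.001, -0.0]
ft_force: [-0.1, -0.3, -2.7]
grip_width: 0.227
```

```bash
python3 - <<'E'
from h import *
T=wristT(); p,d=manip.camera("wrist"); cv2.imwrite("pics/k2.png",p[:,:,::-1]); np.savez("w10.npz",p=p,d=d,T=T)
I=manip.camera_info("wrist")
for f in("w9.npz","w10.npz"):
    z=np.load(f);C=cloud(z["d"],I,z["T"]);X,Y,Z=C[...,0],C[...,1],C[...,2]
    m=(Z>.024)&(Z<.036)&(X>.48)&(X<.64)&(Y<-.19)&(Y>-.33); r=cv2.minAreaRect((C[m][:,:2]*1e3).astype(np.float32)); print(r,np.median(Z[m]))
go((.5419,-.2643,.084+.005+.1034,17.3))
print("thimble est",manip.get_obs()["position"][:2]+.0146*np.array([np.cos(A),np.sin(A)]))
E
```

```text
((555.6393432617188, -260.27783203125), (89.97540283203125, 90.15889739990234), 10.347700119018555) 0.030254344611468642
((555.7342529296875, -260.3274841308594), (90.08409881591797, 90.10871887207031), 10.34608268737793) 0.03022284808011011
t 25.5 p [ 0.5418 -0.264   0.2023] yaw 17.32 tilt 0.05 F [ 0.46  0.47 -2.76] w 0.229
[0.0001 0.0003 0.0099] 0.0003
thimble est [ 0.55569055 -0.25967548]
```

View pics/k2.png

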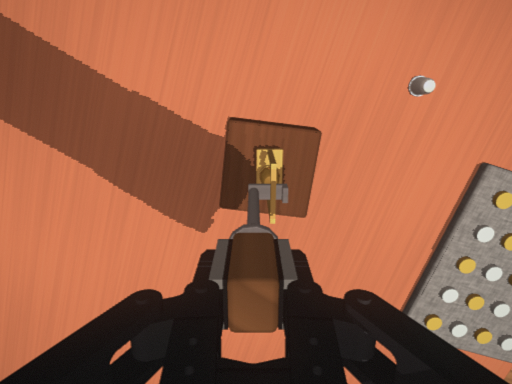

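Request:
send_rows([
  [[0,0,0.004],0],
  [[0,0,0.008],0],
  [[0,0,0.011],0],
  [[0,0,0.0125],0],
  [[0,0,0.014],0],
  [[0,0,0.0155],0],
  [[0,0,0.017],0],
  [[0,0,0.018],0],
])

```text
clock: 26.5
position: [0.5421, -0.2643, 0.1853]
ee_rot: [0.989, 0.15, 0.0, 0.0]
ft_force: [-0.1, -0.7, -2.4]
grip_width: 0.227
```

```bash
python3 - <<'E'
from h import *
feel(3)
T=wristT(); p,d=manip.camera("wrist"); cv2.imwrite("pics/l2.png",cv2.resize(p[100:260,180:380,::-1],None,fx=4,fy=3.7)); 
go((.5419,-.2643,.0715+.1034,17.3))
E
```

```text
F [-0.15  0.2  -1.59 81.73] sd [0.17 0.32 0.28 0.04]
t 26.7 p [ 0.5421 -0.2643  0.1853] yaw 17.31 tilt 0.02 F [-0.31  0.16 -1.72] w 0.223
[-0.0002 -0.      0.0104] 0.0001
```

View pics/l2.png

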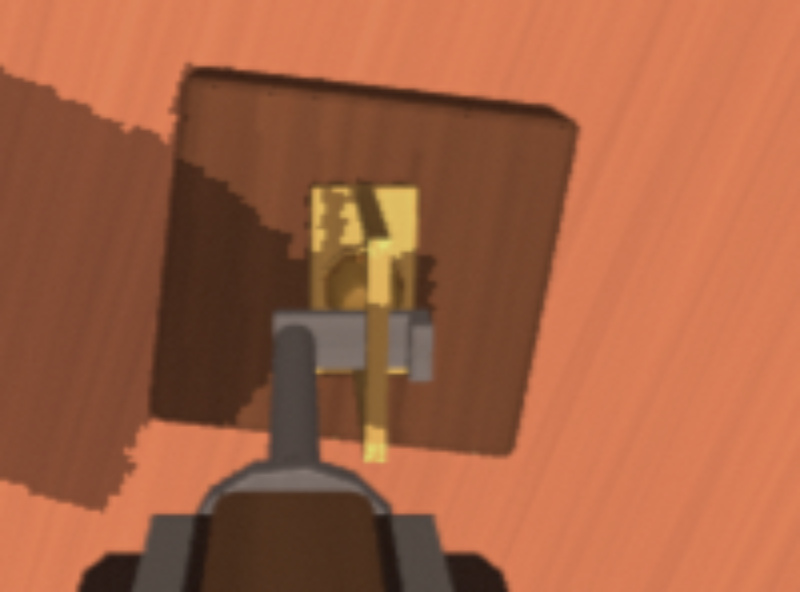

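Request:
send_rows([
  [[0,0,0.003],0],
  [[0,0,0.006],0],
  [[0,0,0.009],0],
  [[0,0,0.0103],0],
  [[0,0,0.0103],0],
  [[0,0,0.0103],0],
  [[0,0,0.0103],0],
  [[0,0,0.0103],0],
])

```text
clock: 27.7
position: [0.542, -0.2643, 0.1749]
ee_rot: [0.989, 0.15, 0.0, 0.0]
ft_force: [0.6, 0.8, -1.5]
grip_width: 0.225
```

```bash
python3 - <<'E'
from h import *
feel(2);go()
p,d=manip.camera("side");cv2.imwrite("pics/m1.png",cv2.resize(p[80:200,230:390,::-1],None,fx=5,fy=5,interpolation=cv2.INTER_CUBIC))
E
```

```text
F [ 0.24 -0.1  -1.29 71.49] sd [0.   0.36 0.04 0.  ]
t 27.8 p [ 0.542  -0.2643  0.1749] yaw 17.3 tilt 0.01 F [ 0.24 -0.46 -1.25] w 0.225
```

View pics/m1.png

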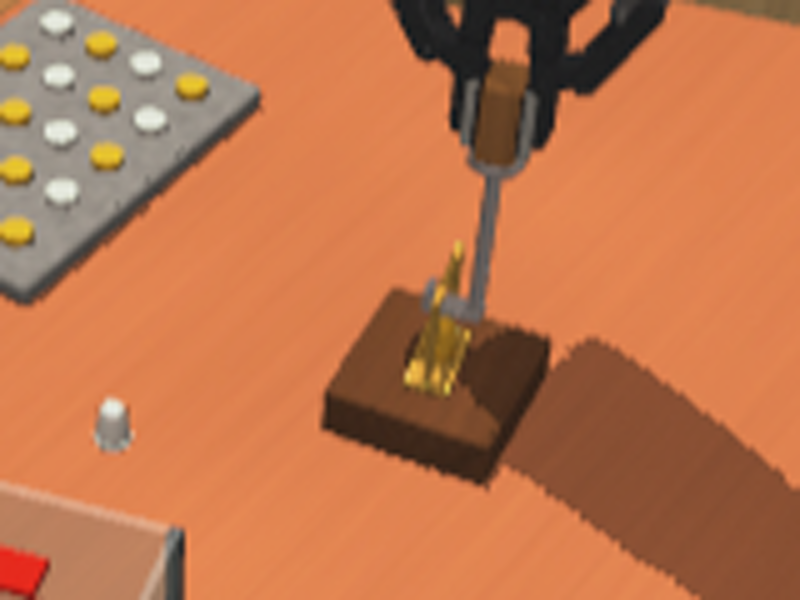

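The thimble stands upright on the block and the hook is free beneath the bar. I withdraw along −x.

Request:
send_rows([
  [[-0.003,0,0],0],
  [[-0.008,0,0],0],
  [[-0.014,0,0],0],
  [[-0.021,0,0],0],
  [[-0.028,0,0],0],
  [[-0.036,0,0],0],
  [[-0.043,0,0],0],
  [[-0.045,0,0],0],
])

```text
clock: 28.85
position: [0.4985, -0.278, 0.1749]
ee_rot: [0.989, 0.15, -0.0, 0.0]
ft_force: [0.4, 0.4, -2.1]
grip_width: 0.226
```

Request:
send_rows([
  [[-0.002,0,-0.02],0],
  [[-0.002,0,-0.05],0],
  [[-0.002,0,-0.08],0],
  [[-0.002,0,-0.105],0],
  [[-0.002,0,-0.115],0],
  [[-0.002,0,-0.12],0],
  [[-0.002,0,-0.12],0],
  [[-0.002,0,-0.12],0],
])

```text
clock: 29.85
position: [0.4968, -0.2782, 0.2939]
ee_rot: [0.989, 0.15, -0.001, -0.0]
ft_force: [-0.9, -0.6, -1.0]
grip_width: 0.221
```

```bash
python3 - <<'E'
from h import *
b=np.radians(2.9)
go((.50,0.0,.295,10),(.528-.065*np.cos(b),.246-.065*np.sin(b),.295,2.9))
T=wristT(); p,d=manip.camera("wrist"); cv2.imwrite("pics/n2.png",p[:,:,::-1]);np.savez("w11.npz",p=p,d=d,T=T)
I=manip.camera_info("wrist");C=cloud(d,I,T);X,Y,Z=C[...,0],C[...,1],C[...,2]
hsv=cv2.cvtColor(p,cv2.COLOR_RGB2HSV)
m=(X>.5)&(X<.61)&(Y<-.2)&(Y>-.31)
for lo,hi in((.033,.039),(.083,.1)):
    k=m&(Z>lo)&(Z<hi); r=cv2.minAreaRect((C[k][:,:2]*1e3).astype(np.float32)); print(k.sum(),np.round(r[0],1),np.round(r[1],1),r[2],np.median(Z[k]))
E
```

```text
t 29.85 p [ 0.4968 -0.2782  0.2939] yaw 17.3 tilt 0.08 F [-0.85 -0.55 -1.02] w 0.221
[ 0.0858 -0.2646 -0.0009] 0.1274
[ 0.1227 -0.5073 -0.0007] 0.2514
417 [ 556.6 -259.9] [24.  47.8] 17.113847732543945 0.03535275496239937
215 [ 556.6 -260.1] [ 4.5 48.3] 17.120473861694336 0.09011787435931096
```

View pics/n2.png

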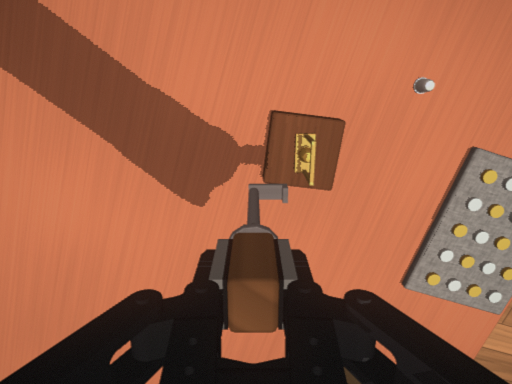

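Request:
send_rows([
  [[0.002,-0.01,0],0],
  [[0.007,-0.03,0],0],
  [[0.015,-0.062,0],0],
  [[0.024,-0.1,0],0],
  [[0.033,-0.138,0],0],
  [[0.043,-0.178,0],0],
  [[0.053,-0.218,0],0],
  [[0.062,-0.256,0],0],
])

```text
clock: 30.9
position: [0.4793, -0.0124, 0.2949]
ee_rot: [0.988, 0.151, 0.0, 0.0]
ft_force: [0.3, -1.3, -0.8]
grip_width: 0.222
```

Request:
send_rows([
  [[0.01,-0.04,0],0.04],
  [[0.019,-0.08,0],0.09],
  [[0.029,-0.12,0],0.14],
  [[0.038,-0.16,0],0.18],
  [[0.048,-0.2,0],0.22],
  [[0.056,-0.234,0],0.251],
  [[0.0607,-0.251,0],0.251],
  [[0.0607,-0.251,0],0.251],
])

```text
clock: 31.9
position: [0.4618, 0.2446, 0.2948]
ee_rot: [1.0, 0.028, -0.0, -0.0]
ft_force: [-0.7, 0.0, -1.3]
grip_width: 0.224
```

```bash
cat >> h.py <<'E'
def sw(x,z,yw=2.9,c=(.528,.246)):
    b=np.radians(yw); return (*(np.array(c)+(x/1e3-RX)*np.array([np.cos(b),np.sin(b)])+RY*np.array([-np.sin(b),np.cos(b)])),z/1e3+RZ,yw)
E
python3 - <<'E'
from h import *
T=wristT(); p,d=manip.camera("wrist"); cv2.imwrite("pics/o2.png",p[:,:,::-1]);np.savez("w12.npz",p=p,d=d,T=T)
I=manip.camera_info("wrist");C=cloud(d,I,T);X,Y,Z=C[...,0],C[...,1],C[...,2]
m=(X>.46)&(X<.62)&(Y>.17)&(Y<.33)
for lo,hi in((.116,.1235),(.005,.0135)):
    k=m&(Z>lo)&(Z<hi)
    if k.sum()>10: r=cv2.minAreaRect((C[k][:,:2]*1e3).astype(np.float32)); print(k.sum(),np.round(r[0],1),np.round(r[1],1),r[2],np.median(Z[k]))
go(sw(-65,191.6),sw(-65,39),sw(0,39))
E
```

```text
1970 [539.8 246.4] [68.8 34.6] 2.500540256500244 0.12026316401327683
3400 [539.8 246.6] [100.4  79.8] 2.5866570472717285 0.008275006328364531
t 31.95 p [0.4624 0.2431 0.2948] yaw 3.05 tilt 0.03 F [ 0.02 -0.05 -1.56] w 0.228
[ 0.0009  0.0002 -0.0002] 0.0027
[0.0009 0.0002 0.1524] 0.0027
[0.0659 0.0004 0.1524] 0.0027
```

View pics/o2.png

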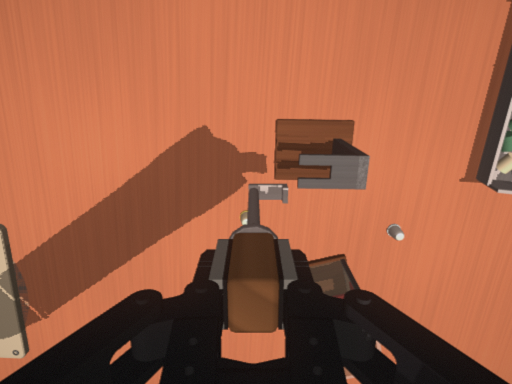

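Request:
send_rows([
  [[0.001,0,0.006],0.003],
  [[0.001,0,0.022],0.003],
  [[0.001,0,0.05],0.003],
  [[0.001,0,0.08],0.003],
  [[0.001,0,0.11],0.003],
  [[0.001,0,0.138],0.003],
  [[0.001,0,0.152],0.003],
  [[0.001,0,0.152],0.003],
])

```text
clock: 32.95
position: [0.464, 0.2418, 0.1419]
ee_rot: [1.0, 0.024, -0.001, 0.0]
ft_force: [0.8, 1.3, -1.0]
grip_width: 0.224
```

```bash
python3 - <<'E'
from h import *
p,d=manip.camera("side"); cv2.imwrite("pics/q1.png",cv2.resize(p[200:340,130:290,::-1],None,fx=4,fy=4,interpolation=cv2.INTER_CUBIC))
go(sw(-65,39),sw(0,39),sw(0,28))
E
```

```text
t 33.0 p [0.4645 0.2423 0.1429] yaw 2.74 tilt 0.01 F [-0.23  0.61 -0.54] w 0.229
[-0.0011 -0.0007  0.0005] -0.0027
[ 0.0639 -0.0009  0.0005] -0.0027
[ 0.0639 -0.0009  0.0115] -0.0027
```

View pics/q1.png

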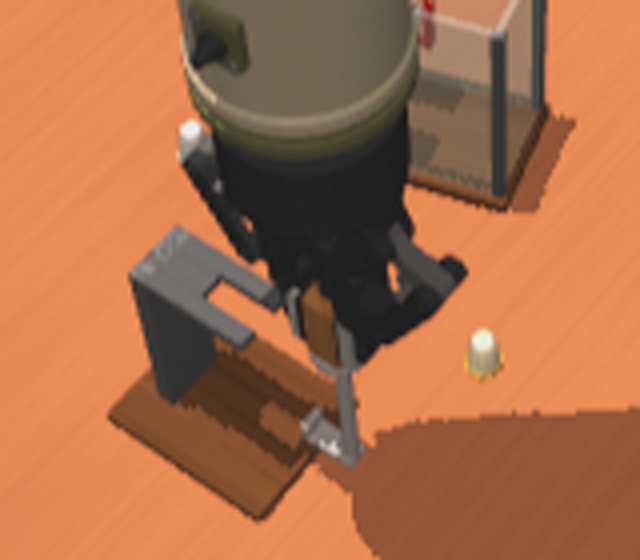

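Request:
send_rows([
  [[0.003,-0.0006,0],0],
  [[0.009,-0.0007,0],0],
  [[0.016,-0.0007,0],0],
  [[0.024,-0.0007,0],0],
  [[0.032,-0.0007,0],0],
  [[0.037,-0.0007,0],0],
  [[0.037,-0.0007,0],0],
  [[0.037,-0.0007,0],0],
])

```text
clock: 34.0
position: [0.5011, 0.2449, 0.1427]
ee_rot: [1.0, 0.024, -0.0, 0.0]
ft_force: [0.0, -0.1, -0.5]
grip_width: 0.217
```

```bash
python3 - <<'E'
from h import *
feel(2);go(sw(0,39),sw(0,28))
E
```

```text
F [-0.1   0.16 -1.01 39.41] sd [0.33 0.41 0.28 0.03]
t 34.1 p [0.5012 0.2449 0.1428] yaw 2.77 tilt 0.01 F [ 0.22 -0.24 -0.73] w 0.225
[ 0.0272 -0.      0.0004] -0.0023
[ 0.0272 -0.      0.0114] -0.0023
```

Request:
send_rows([
  [[0.004,0,0],0],
  [[0.01,0,0],0],
  [[0.016,0,0],0],
  [[0.022,0,0],0],
  [[0.026,0,0],0],
  [[0.0272,0,0],0],
  [[0.0272,0,0],0],
  [[0.0272,0,0],0],
])

```text
clock: 35.1
position: [0.5284, 0.2462, 0.1428]
ee_rot: [1.0, 0.024, 0.0, 0.0]
ft_force: [0.1, 0.5, -0.8]
grip_width: 0.226
```

```bash
python3 - <<'E'
from h import *
feel(2);go(sw(0,28))
p,d=manip.camera("side"); cv2.imwrite("pics/q2.png",cv2.resize(p[200:340,130:290,::-1],None,fx=4,fy=4,interpolation=cv2.INTER_CUBIC))
E
```

```text
F [ 3.000e-02  6.600e-01 -1.090e+00  3.943e+01] sd [0.05 0.66 0.52 0.  ]
t 35.2 p [0.5284 0.2461 0.1428] yaw 2.75 tilt 0.01 F [-0.02  1.32 -1.62] w 0.226
[-0.0001 -0.0001  0.0114] -0.0025
```

View pics/q2.png

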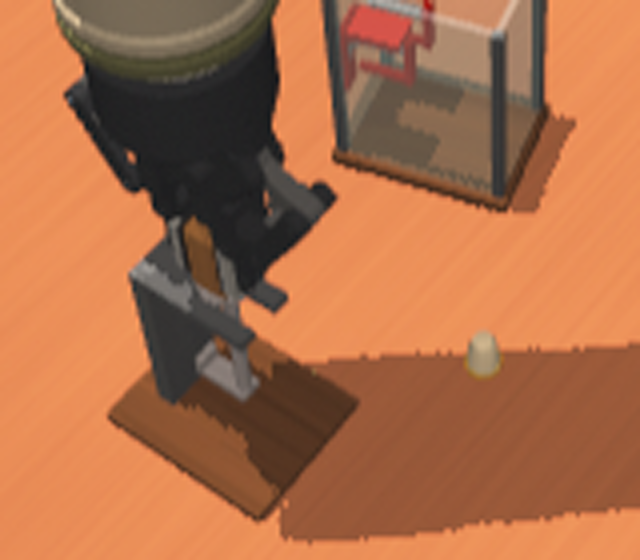

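The rod is back in the fork slot with the tongue toward the post. I lower the collar onto the prongs.

Request:
send_rows([
  [[0,0,0.004],0],
  [[0,0,0.007],0],
  [[0,0,0.0095],0],
  [[0,0,0.0105],0],
  [[0,0,0.011],0],
  [[0,0,0.0113],0],
  [[0,0,0.0114],0],
  [[0,0,0.0114],0],
])

```text
clock: 36.25
position: [0.5286, 0.2462, 0.1317]
ee_rot: [1.0, 0.024, 0.0, 0.0]
ft_force: [-1.8, -0.8, 3.0]
grip_width: 0.219
```

```bash
python3 - <<'E'
from h import *
feel(3);go(sw(0,28))
E
```

```text
F [-2.69 -1.67  4.6  28.3 ] sd [0.34 0.49 0.38 0.  ]
t 36.4 p [0.5286 0.2461 0.1317] yaw 2.75 tilt 0.02 F [-3.1  -1.02  5.13] w 0.225
[-0.0003 -0.0001  0.0003] -0.0027
```

Request:
send_rows([
  [[0,0,0],0],
  [[0,0,0],0],
  [[0,0,0],0],
  [[0,0,0],0],
  [[0,0,0],0],
  [[0,0,0],0],
  [[0,0,0],0],
  [[0,0,0],0],
], hand=1)

```text
clock: 37.4
position: [0.5285, 0.2461, 0.1314]
ee_rot: [1.0, 0.024, 0.0, 0.0]
ft_force: [-0.8, -0.6, 0.2]
grip_width: 1.002
```

Request:
send_rows([
  [[0,0,-0.01],0],
  [[0,0,-0.03],0],
  [[0,0,-0.06],0],
  [[0,0,-0.09],0],
  [[0,0,-0.12],0],
  [[0,0,-0.14],0],
  [[0,0.03,-0.14],0],
  [[0,0.047,-0.14],0],
])

```text
clock: 38.4
position: [0.5312, 0.198, 0.2728]
ee_rot: [1.0, 0.023, 0.001, 0.0]
ft_force: [0.0, 0.7, -0.5]
grip_width: 0.999
```

```bash
python3 - <<'E'
from h import *
go()
T=wristT(); p,d=manip.camera("wrist"); cv2.imwrite("pics/r2.png",p[:,:,::-1])
C=cloud(d,manip.camera_info("wrist"),T);X,Y,Z=C[...,0],C[...,1],C[...,2]
b=(X>.46)&(X<.62)&(Y>.17)&(Y<.33)
for n,lo,hi in (("top",.166,.176),("fork",.117,.1232)):
    k=b&(Z>lo)&(Z<hi); r=cv2.minAreaRect((C[k][:,:2]*1e3).astype(np.float32)); print(n,k.sum(),r,np.median(Z[k]))
for n,(a,c,e,f) in dict(scene=(180,300,110,400),side=(120,340,130,350)).items():
    q,_=manip.camera(n); s=min(800/(f-e),600/(c-a)); cv2.imwrite(f"pics/r_{n}.png",cv2.resize(q[a:c,e:f,::-1],None,fx=s,fy=s,interpolation=cv2.INTER_CUBIC))
E
```

```text
t 38.4 p [0.5312 0.198  0.2728] yaw 2.69 tilt 0.1 F [ 0.04  0.67 -0.48] w 0.999
top 869 ((527.868896484375, 245.62490844726562), (19.432079315185547, 23.488840103149414), 2.785012722015381) 0.16998011936867474
fork 1992 ((539.7728271484375, 246.49081420898438), (68.1518325805664, 33.781837463378906), 2.6686666011810303) 0.12033211710629257
```

View pics/r2.png

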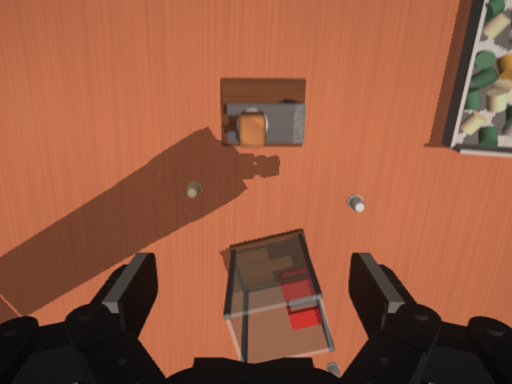

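View pics/r_side.png

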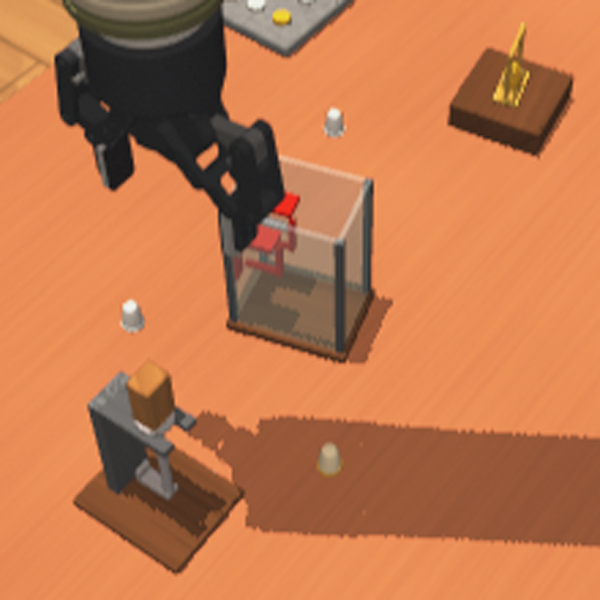

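View pics/r_scene.png

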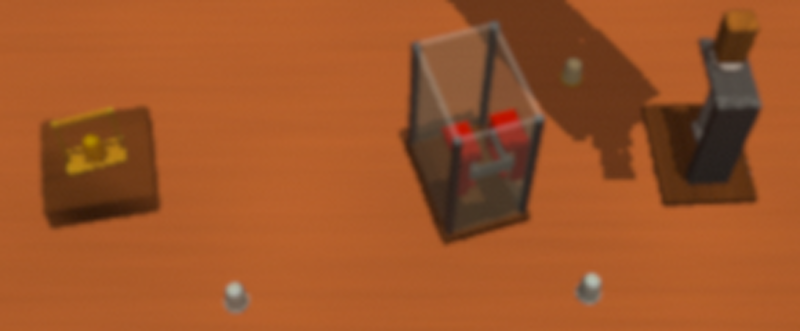

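The rod hangs as I found it (handle top 0.170 m, within 0.5 mm of its place). The thimble stands upright on the block, all three bystanders are still upright, and the gripper is clear. I let the arm settle and hand in.

Request:
send_rows([
  [[0,0,-0.01],0],
  [[0,0,-0.01],0],
  [[0,0,-0.01],0],
  [[0,0,-0.01],0],
  [[0,0,-0.01],0],
  [[0,0,-0.01],0],
  [[0,0,-0.01],0],
  [[0,0,-0.01],0],
])

```text
clock: 39.55
position: [0.5308, 0.1991, 0.2814]
ee_rot: [1.0, 0.024, 0.0, 0.0]
ft_force: [-0.1, -0.3, -0.4]
grip_width: 1.004
```

```bash
python3 -c "
from workcell import manip
print(manip.hand_in())"
```

```text
the job is handed in; nothing more can be done
None
```

I fetched the brass thimble with the hook rod, stood it in the middle of the walnut block, and hung the rod back on its stand. I handed in at about 39.6 s of the 72 s allowed; the hand-in reports no verdict.

- **In the case:** I raised the bar until I felt the stops (about 3 N at the wrist), eased off 0.4 mm, and drew the rod about 30 mm forward. I then lifted the thimble until its foot was at about 0.167 m, clear of the 0.145 m rim.
- **Thimble:** it stands level and off the hook, about 1 mm from the block's centre (foot centre 0.5566, -0.2599; block centre 0.5557, -0.2603).
- **Rod:** it hangs by its collar with the tongue to the post. The handle top is at 0.170 m as before, and its axis is within 0.5 mm of where it was.
- **Forces:** readings during the fetch and placing stayed under about 7 N. They were sampled between moves, so brief peaks would not show.
- **Other thimbles:** all three look upright and in place in the last pictures, but I did not re-measure their positions.

No check failed. Two small pose errors, a wrong sign at the rod and arm lag above the case, were corrected before they touched anything.

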